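# Fetch the tablet from behind the jars, then put the jars back

## Task

Clear the jam jar, pepper mill and spice jar off the charging dock and stand all three upright on the dark wooden block; only then take the tablet from behind where they stood and set it centred on the sloping stand, screen towards the reader, down on the bottom lip and leaning back on the rest. Then put the jam jar, mill and spice jar back upright on the dock, each centred on the same grey disc it came from. Leave the tin and the egg cup where they are, and let nothing fall over.

Things in the scene. Friction and masses are not known exactly. Their poses are not given: they have to be found in the camera images.
- jam_jar: Glass jam jar, red contents, yellow screw lid; round, 71 mm across, 110 mm high. The lid (top 11 mm, z = 99 to 110) is 66 mm across, the glass under it 68 mm. Origin: centre of its underside, z up. Stands on one of the dock's three grey discs. About 0.3 to 0.6 kg.
- pepper_mill: Dark brown wooden pepper mill with a small metal knob on top; round, 58 mm across at its widest, 170 mm high; its rounded head (z = 123 to 159 mm) is 49 mm across and widest at 140 mm height, a good place to grip. Rigid (nothing turns). Origin: centre of its underside, z up. Stands on one of the dock's three grey discs.
- spice_jar: Slim spice jar with a black cap and a dark blue label; round, straight, 41 mm across, 105 mm high. Origin: centre of its underside, z up. Stands on one of the dock's three grey discs.
- tablet: Small tablet computer in a blue rubber case, standing on its long edge: 11 mm thick (its x), 160 mm wide (its y), 96 mm high (its z), about 0.3 kg. Origin: middle of its lower edge. The screen is on the -x side. At the start it stands upright in the dock behind the three jars, screen towards the robot.
- dock: Fixed pale wood dock, 130 (x) by 310 mm (y), front to -x; origin under its centre, top at z = 10 mm. Three flush grey felt discs, 80 mm wide, at x = -12, y = -100, 0, 100 mm, each bearing jam jar, mill or spice jar in any order. Behind, at x = 36, y = 0, stands the tablet, between a rear rest (front face x = 43.5, top z = 55 mm) and two pegs (10 mm thick, x = 23.5, y = +-50, top z = 31 mm).
- stand: Fixed mid-brown wood stand, 150 mm wide (y), front to -x; origin under its base. The rest leans back (to +x) 0.28 rad, meets the lip at x = -10, z = 24 mm and is 58 mm long. The lip is a ledge square to the rest, 26 mm deep to an upturned edge 12 mm high. Seated, the tablet leans 0.28 rad, its origin at x = -15, y = 0, z = 26 mm; let go upright close to the rest, it tips back by itself.
- wood_block: Fixed dark brown rectangular wooden block, 237 mm (x) by 125 mm (y), 24 mm thick: the side area. Origin: centre of its underside; top at z = 24 mm. It may be on the left or on the right, with the stand on the other side.
- tin: Bystander: short food tin with pale label, 76 mm across, 58 mm high, standing in front of the dock. Origin: centre of its underside.
- egg_cup: Bystander: turned wooden egg cup, 47 mm across, 56 mm high, standing in front of the dock. Origin: centre of its underside.

How it is judged:
On the way, in this order (a step that is already met when the one before it is completed fails the run):
1. the jam jar, the pepper mill and the spice jar all stand upright on the wooden block, with the tablet still in the dock (x of jam_jar in the frame of wood_block between -0.118 and 0.118 m and y of jam_jar in the frame of wood_block between -0.062 and 0.062 m and z of jam_jar in the frame of wood_block between 0.018 and 0.032 m and angle between each of jam_jar, pepper_mill, spice_jar's own z axis and vertical below 0.1 rad and linear speed of each of jam_jar, pepper_mill, spice_jar below 0.02 m/s and x of pepper_mill in the frame of wood_block between -0.118 and 0.118 m and y of pepper_mill in the frame of wood_block between -0.062 and 0.062 m and z of pepper_mill in the frame of wood_block between 0.018 and 0.032 m and x of spice_jar in the frame of wood_block between -0.118 and 0.118 m and y of spice_jar in the frame of wood_block between -0.062 and 0.062 m and z of spice_jar in the frame of wood_block between 0.018 and 0.032 m and distance of tablet from where it was at the start of the episode below 0.02 m), for 0.2 s.
2. the tablet rests on the sloping stand, screen to the front, while the three still stand on the block (x of tablet in the frame of stand between -0.0272858 and -0.0072858 m and y of tablet in the frame of stand between -0.02 and 0.02 m and z of tablet in the frame of stand between 0.02052 and 0.03352 m and angle between tablet's own z axis and vertical between 0.18 and 0.42 rad and angle between tablet's own x axis and vertical above 1.72 rad and angle between the y axis of tablet and the y axis of stand, either way round below 0.15 rad and linear speed of each of tablet, jam_jar, pepper_mill, spice_jar below 0.02 m/s and x of jam_jar in the frame of wood_block between -0.118 and 0.118 m and y of jam_jar in the frame of wood_block between -0.062 and 0.062 m and z of jam_jar in the frame of wood_block between 0.018 and 0.032 m and angle between each of jam_jar, pepper_mill, spice_jar's own z axis and vertical below 0.1 rad and x of pepper_mill in the frame of wood_block between -0.118 and 0.118 m and y of pepper_mill in the frame of wood_block between -0.062 and 0.062 m and z of pepper_mill in the frame of wood_block between 0.018 and 0.032 m and x of spice_jar in the frame of wood_block between -0.118 and 0.118 m and y of spice_jar in the frame of wood_block between -0.062 and 0.062 m and z of spice_jar in the frame of wood_block between 0.018 and 0.032 m and contact force between the fingers and tablet below 0.1 N), for 0.2 s.
At the end, for the whole second after the job is handed in: Tablet on the stand's lip, leaning on the rest, screen to the front, within 20 mm of centre, seated within 6 to 12 mm, square within 0.15 rad; jam jar, mill and spice jar upright, each within 15 mm of where it stood at the start; all at rest (x of tablet in the frame of stand between -0.0272858 and -0.0072858 m and y of tablet in the frame of stand between -0.02 and 0.02 m and z of tablet in the frame of stand between 0.02052 and 0.03352 m and angle between tablet's own z axis and vertical between 0.18 and 0.42 rad and angle between tablet's own x axis and vertical above 1.72 rad and angle between the y axis of tablet and the y axis of stand, either way round below 0.15 rad and linear speed of each of tablet, jam_jar, pepper_mill, spice_jar below 0.02 m/s and distance of each of jam_jar, pepper_mill, spice_jar from where it was at the start of the episode below 0.015 m and angle between each of jam_jar, pepper_mill, spice_jar's own z axis and vertical below 0.08 rad); the robot touches nothing.
It fails at once if the jam jar, pepper mill, spice jar or tablet falls over (angle between any of jam_jar, pepper_mill, spice_jar's own z axis and vertical above 0.6 rad or angle between tablet's own z axis and vertical above 0.9 rad).
It fails at once if the tin is displaced or tipped (distance of tin from where it was at the start of the episode above 0.02 m or angle between tin's own z axis and vertical above 0.4 rad).
It fails at once if the egg cup is displaced or tipped (distance of egg_cup from where it was at the start of the episode above 0.02 m or angle between egg_cup's own z axis and vertical above 0.4 rad).
It also fails if it takes over 126 s, if anything falls off the work surface, if the arm or the gripper's body presses on something with over 40 N, if the wrist force passes 120 N, or if a joint passes its speed limit or range.

## Robot

A 6-joint arm with a two-finger parallel gripper is mounted at the origin on a cart in front of the work surface, level with it; the furniture and walls round the work are solid. World frame = base frame: x ahead of the robot, y to its left, z up, the work surface at z = 0. Lengths are in m, angles in rad, forces in N, time in s.
With the tool pointing down it reaches from about 0.375 to 0.825 m from the base axis. Payload 5.5 kg.
Tool frame: the origin (TCP) lies at the centre of the arm's flange, where the gripper is bolted on; the fingertips stand 173 mm ahead of it and the grasp point (between the pads) lies 155 mm ahead of it; z points along the fingers, y is the line along which they close (so a half turn about z gives the same grasp; the last joint's range is limited). The gripper opens to 85 mm and grips with 20 to 120 N. Pads are 22 mm wide; open, the fingers measure 114 mm over their backs; the gripper's body (76 mm by 85 mm) begins 54 mm behind the grasp point. The pads swing forward as they close: fully open they stand 13 mm farther back than shut.
Start: joints at [1.322, 0.314, -0.047, 1.21, 0, 1.571], TCP at [0.148, 0.582, 0.405] pointing down, gripper open.
Joint ranges: [-2.67, 2.67], [-0.69, 1.73], [-1.03, 1.25], [-2.08, 2.16], [-1.42, 1.45], [-3.14, 3.14]. Speed limits (rad/s): [2.39, 2.39, 3.01, 3.14, 3.14, 3.14].

## Interface

Orientations are given as a unit quaternion [x, y, z, w].
In Python, from bench import state, optics, manip, spotter gives the robot as it stands.
- The arm moves only by the shell command python3 -m pendant 'ROWS' [OPENING] [FORCE]. ROWS is text: rows parted by semicolons, each of 6 numbers parted by spaces: the shift along the tool's x, y, z in cm, then the turn, a rotation vector about the tool's x, y, z in rad. In form: tx ty tz rx ry rz; .... A call has 1 to 5 rows; each row shifts and turns the commanded pose from where the row before left it, along the tool's axes as they then stand; what a row does not reach is not made up. A row lasts 1/8 s, in which the tool goes at most 62.5 mm and 10.7 degrees, less where a joint would pass 70% of its speed; a pose out of reach is approached as far as the arm can. A call is refused whole if a number of a shift passes 6.25 or a number of a turn 0.188, either way. A call with a gripper value outside its range is refused whole. OPENING is the opening, from -1 (shut) to 1 (fully open), set as the call begins (- or left out, the last holds). The fingers move at their own pace and stop on an object; FORCE is the grip in N (left out, the last holds). Time passes only in rows, so rows that do not move let the fingers close. It gives the time, the measured TCP pose, the force, the opening and the grip force at its end, in the units of the state.
- state(): the state, without advancing time (a new reading comes with each control period).
- optics.snapshot(name): name is "scene" or "top" or "wrist"; returns a dict with "frame" (420x560x3 uint8, red, green, blue), "z_map" (420x560 float32, m along the optical axis (not along the pixel's ray), 0 where there is no reading), "fov_y" (degrees; the focal length in pixels is half the picture's height over the tangent of half this angle, whatever the lens; pixels are square), "cx", "cy" (the principal point, pixels), "world_from_camera" (4x4, takes a point from camera to world coordinates). Camera axes: x right, y down, z forward; pixel columns grow to the right and rows downward; lengths in m; the calibration is good to about 2 mm. The wrist camera is an equidistant fisheye: a pixel r from the principal point sees the ray r / f radians off the axis. A picture is of the moment at which its call begins.
- manip.job_done(): hands the job in; it is judged then, once.
Trained networks look in the newest picture that a camera, given by its name, has taken for a name from the list of things; names that differ only in an ending like _2 or _b are one class to them, and where a whole thing is asked for, a point or a joint stands for the part that bears it (a point fixed in the world has none). Each returns a list of dicts, best first, with "confidence" (0 to 1); they miss things now and then, are a little off and sometimes report something else, mostly with a low value. They report only what shows in the picture. A call takes as long as a camera call.
- spotter.silhouettes(camera, query): "pixels" (420x560 bool, what is visible of it) and "bbox" ([centre column, centre row, width, height] in pixels, round what is visible of it).
- spotter.tip_of(camera, query): "location" ([column, row] in pixels: a listed point, or the origin of a listed thing).
The state is a dict: "clock": time; "joint_pos": joint angles; "joint_vel": joint speeds; "effort": joint torques, N m; "position": TCP position; "eef_rot": TCP orientation; "ft_force": force on the tool from outside, world axes, zero at the start; "torque": the same for the moment, N m; "finger_gap": finger opening in m; "grasp_force": force on a finger pad.
Only numpy, scipy, OpenCV 4.12 (cv2) and the standard library are available. Lean on these libraries where they do the work, as an engineer would, in place of code of your own. Each camera call takes 0.05 s, during which the arm holds its last target. There are 200 camera calls.

## Working session

There is one attempt and no reset: what is moved stays moved. The work goes in short steps, Python scripts to look and compute and a shell command to move; the robot and the scene stay as the last step left them, time stands still between calls to the robot, and variables do not carry over. Pictures are saved under pics/ and viewed, at most 14 in all, crops included, and the job is handed in when it is done.

```bash
mkdir -p pics; ls; cat > h.py <<'E'
import numpy as np, cv2
from bench import state, optics, manip, spotter
from scipy.spatial.transform import Rotation as R
def cloud(s):
    h,w=s["z_map"].shape; f=h/2/np.tan(np.radians(s["fov_y"])/2)
    v,u=np.mgrid[:h,:w]; z=s["z_map"]
    P=np.stack([(u-s["cx"])/f*z,(v-s["cy"])/f*z,z],-1)
    M=np.array(s["world_from_camera"]); W=P@M[:3,:3].T+M[:3,3]; W[z<=0]=np.nan
    return W
def save(s,n): cv2.imwrite(f"pics/{n}.png",s["frame"][:,:,::-1])
E
python3 - <<'E'
from h import *
s0=state(); print({k:np.round(v,3) for k,v in s0.items()}); print(R.from_quat(s0["eef_rot"]).as_matrix().round(3))
a=optics.snapshot("scene"); save(a,"scene0"); b=optics.snapshot("top"); save(b,"top0")
for cam,s in (("scene",a),("top",b)):
    W=cloud(s)
    print(cam,s["world_from_camera"][:3,3] if hasattr(s["world_from_camera"],'shape') else s["world_from_camera"])
    for n in "jam_jar pepper_mill spice_jar tablet dock stand wood_block tin egg_cup".split():
        r=spotter.silhouettes(cam,n)
        for q in r[:2]:
            m=q["pixels"]; p=W[m]; p=p[~np.isnan(p[:,0])]
            print(n,round(q["confidence"],2),np.round(q["bbox"]),m.sum(), np.round(np.percentile(p,[2,50,98],axis=0),3).tolist() if len(p) else None)
E
```

```text
pics
{'clock': np.float64(0.0), 'joint_pos': array([ 1.322,  0.314, -0.048,  1.21 ,  0.   ,  1.571]), 'joint_vel': array([-0.   ,  0.001,  0.001, -0.001,  0.001,  0.001]), 'effort': array([-0.0000e+00, -5.3959e+01,  3.3975e+01,  1.9000e-02,  0.0000e+00,
        0.0000e+00]), 'position': array([0.148, 0.581, 0.404]), 'eef_rot': array([ 0.124,  0.992, -0.001, -0.   ]), 'ft_force': array([ 0.281,  0.092, -0.291]), 'torque': array([ 0.012,  0.043, -0.022]), 'grasp_force': np.float64(0.0), 'finger_gap': np.float64(0.085)}
[[-0.969  0.246 -0.   ]
 [ 0.246  0.969 -0.002]
 [ 0.    -0.002 -1.   ]]
scene [ 0.19381007 -0.55165781  0.78116194]
jam_jar 0.94 [292. 204.  33.  58.] 1329 [[0.479, -0.025, 0.02], [0.501, -0.001, 0.1], [0.545, 0.04, 0.122]]
jam_jar 0.49 [283. 172.  15.  39.] 523 [[0.514, 0.093, 0.022], [0.525, 0.102, 0.095], [0.55, 0.129, 0.117]]
pepper_mill 0.74 [306. 233.  32.  63.] 1379 [[0.474, -0.112, 0.016], [0.491, -0.102, 0.1], [0.52, -0.073, 0.175]]
spice_jar 0.78 [284. 171.  19.  40.] 563 [[0.514, 0.092, -0.0], [0.526, 0.103, 0.091], [0.601, 0.224, 0.117]]
spice_jar 0.68 [368.
[... 1179 characters left out ...]
[0.527, 0.112, 0.112], [0.552, 0.133, 0.118]]
tablet 0.94 [287. 172.  62.  26.] 743 [[0.548, -0.065, 0.014], [0.563, 0.009, 0.089], [0.578, 0.085, 0.108]]
dock 0.64 [285. 189. 125.  73.] 3332 [[0.451, -0.138, 0.003], [0.511, 0.049, 0.009], [0.607, 0.164, 0.018]]
stand 0.87 [162. 213.  68.  50.] 2750 [[0.419, 0.252, 0.003], [0.466, 0.323, 0.025], [0.533, 0.394, 0.078]]
wood_block 0.8 [423. 195.  66.  97.] 4690 [[0.39, -0.401, 0.011], [0.5, -0.333, 0.023], [0.616, -0.266, 0.028]]
tin 0.79 [319. 252.  30.  32.] 828 [[0.324, -0.103, 0.006], [0.358, -0.069, 0.054], [0.394, -0.035, 0.059]]
egg_cup 0.77 [235. 255.  20.  22.] 345 [[0.337, 0.117, -0.003], [0.358, 0.139, 0.039], [0.383, 0.162, 0.056]]
```

View pics/top0.png

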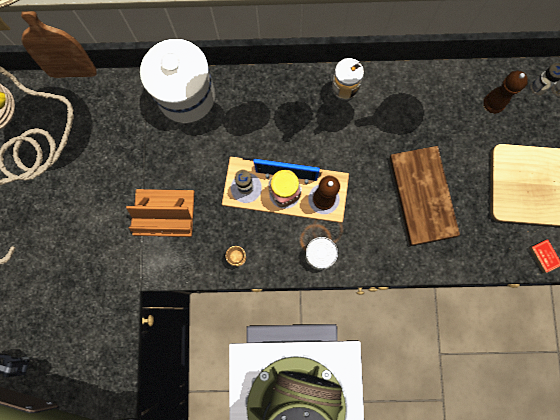

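View pics/scene0.png

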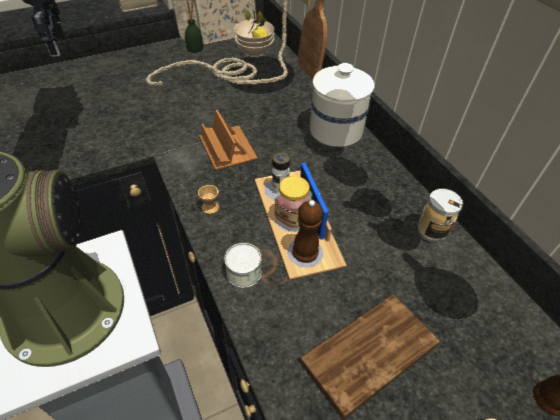

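```bash
cat >> h.py <<'E'
def circ(p):  # fit circle xy
    A=np.c_[2*p[:,:2],np.ones(len(p))]; s=np.linalg.lstsq(A,(p[:,:2]**2).sum(1),rcond=None)[0]
    return s[0],s[1],np.sqrt(s[2]+s[0]**2+s[1]**2)
def circR(p,r,c0):
    from scipy.optimize import least_squares
    return least_squares(lambda c:np.hypot(p[:,0]-c[0],p[:,1]-c[1])-r,c0,loss="soft_l1",f_scale=.002).x
def rect(p):
    (cx,cy),(w,h),a=cv2.minAreaRect((p[:,:2]*1000).astype(np.float32)); return np.round([cx,cy,w,h,a],1)
def yawbox(p,**k): return rect(p)
E
python3 - <<'E'
from h import *
out={}
for cam in ("scene","top"):
    s=optics.snapshot(cam); W=cloud(s); 
    print(cam)
    def sil(n):
        r=spotter.silhouettes(cam,n); 
        m=cv2.erode(r[0]["pixels"].astype(np.uint8),np.ones((2,2)))>0
        p=W[m]; return p[~np.isnan(p[:,0])]
    for n,zl,zh,r,zt in (("jam_jar",.035,.105,.0345,.115),("pepper_mill",.145,.155,.0245,.17),("spice_jar",.03,.11,.0205,.11),("tin",.01,.05,.038,.055),("egg_cup",.045,.06,.0235,.05)):
        p=sil(n); q=p[(p[:,2]>zl)&(p[:,2]<zh)]; t=p[p[:,2]>zt]
        print(n,len(q),circR(q,r,q[:,:2].mean(0)+[.01,.01]).round(4), "top:",len(t),((t.max(0)+t.min(0))/2).round(4) if len(t) else None)
    p=sil("wood_block"); p=p[(p[:,2]>.02)&(p[:,2]<.03)]; print("block",rect(p))
    m=~np.isnan(W[...,0])
    near=lambda x0,x1,y0,y1,z0,z1:W[m&(W[...,0]>x0)&(W[...,0]<x1)&(W[...,1]>y0)&(W[...,1]<y1)&(W[...,2]>z0)&(W[...,2]<z1)]
    p=near(.43,.63,-.17,.19,.0065,.014); print("dock top",len(p),rect(p))
    p=sil("tablet"); p=p[(p[:,2]>.098)]; print("tab top",len(p),rect(p)); 
    p=near(.4,.56,.22,.42,.015,.1); print("stand",len(p),rect(p))
    st=sil("stand");
    for z in np.arange(.005,.085,.01):
        q=st[(st[:,2]>z)&(st[:,2]<z+.01)]
        if len(q)>20: print(round(z,3),len(q),rect(q))
E
```

```text
scene
jam_jar 601 [0.5165 0.0123] top: 526 [ 0.5115 -0.0197  0.1474]
pepper_mill 96 [ 0.4995 -0.0854] top: 27 [ 0.4981 -0.0885  0.1755]
spice_jar 300 [0.5344 0.1138] top: 150 [0.5209 0.0786 0.115 ]
tin 342 [ 0.3595 -0.0693] top: 420 [ 0.3595 -0.0748  0.0577]
egg_cup 146 [0.3564 0.135 ] top: 85 [0.3576 0.1355 0.054 ]
block [ 503.4 -338.   235.7  120.7    9.3]
dock top 2382 [528.8  12.  311.3 129.6  80.5]
tab top 280 [564.    6.5 157.   11.3  80.6]
stand 1118 [466.  322.3 153.1  87.6  87.6]
0.005 701 [474.8 320.1 150.  117.2  87.5]
0.015 95 [472.1 320.2  84.4 141.5   4.2]
0.025 344 [462.3 319.9 146.3  81.4  86.5]
0.035 224 [461.7 318.7 145.7  75.7  87.4]
0.045 110 [460.6 318.2 141.8  66.7  87. ]
0.055 91 [474.4 319.1 141.8  23.8  88.5]
0.065 95 [472.9 318.3 140.9  16.3  88.5]
0.075 110 [473.2 318.6 142.9   9.3  87.9]
top
jam_jar 280 [0.5158 0.0158] top: 524 [0.517  0.0163 0.1205]
pepper_mill 57 [ 0.5008 -0.0836] top: 29 [ 0.4964 -0.0819  0.1759]
spice_jar 119 [0.5357 0.114 ] top: 171 [0.5332 0.1126 0.115 ]
tin 85 [ 0.3646 -0.0577] top: 230 [ 0.3591 -0.0696  0.0583]
egg_cup 79 [0.359  0.1382] top: 47 [0.3569 0.1359 0.0554]
block [ 503.1 -334.1  234.6  125.1    9.2]
dock top 2506 [504.   18.2 309.3 198.9  80.2]
tab top 217 [563.6   8.1 147.5   9.8  79.9]
stand 1660 [475.4 325.2 151.1 102.7  88. ]
0.005 938 [474.7 322.8 146.7 117.3  87.6]
0.015 273 [475.6 324.  145.9 101.2  89. ]
0.025 466 [464.8 323.3 146.2  81.5  88.2]
0.035 295 [462.3 322.6 143.6  75.5  86.9]
0.045 145 [461.3 323.6 143.8  66.8  87.4]
0.055 140 [477.3 321.7 144.2  25.7  88.3]
0.065 164 [475.6 322.5 145.1  16.9  87. ]
0.075 133 [474.3 322.5 141.4   9.5  87.3]
```

```bash
python3 -m pendant '0 0 0 0 0 -0.124; 0 0 0 0 0 -0.125; -2.35 -4.44 0 0 0 0; -2.35 -4.44 0 0 0 0; -2.35 -4.44 0 0 0 0' 1 40
python3 -m pendant '-2.35 -4.44 0 0 0 0; -2.35 -4.44 0 0 0 0; -2.35 -4.44 0 0 0 0; -2.35 -4.44 0 0 0 0; -2.35 -4.44 0 0 0 0'
python3 -m pendant '-2.35 -4.44 0 0 0 0; -2.35 -4.44 0 0 0 0; -2.35 -4.44 0 0 0 0; -2.35 -4.44 0 0 0 0; 0 0 0 0 0 0'
python3 - <<'E'
from h import *
s0=state(); print(s0["clock"],s0["position"].round(4), R.from_quat(s0["eef_rot"]).as_matrix().round(3))
# stand fit from top + scene
for cam in ("top","scene"):
    s=optics.snapshot(cam); W=cloud(s); r=spotter.silhouettes(cam,"stand"); p=W[r[0]["pixels"]]; p=p[~np.isnan(p[:,0])]
    a=np.radians(-2.5); ex=np.array([np.cos(a),np.sin(a)]); ey=np.array([-np.sin(a),np.cos(a)])
    u=(p[:,:2]-[.475,.322])@ex; v=(p[:,:2]-[.475,.322])@ey
    for lo in np.arange(-.07,.07,.005):
        q=p[(u>=lo)&(u<lo+.005)&(abs(v)<.06),2]
        if len(q): print(round(lo,3),len(q),np.percentile(q,[10,50,90]).round(3))
E
```

```text
clock: 2.52
position: [0.2187, 0.4471, 0.4047]
eef_rot: [-0.0, 1.0, 0.0, 0.0]
ft_force: [-0.5, -0.6, 1.5]
finger_gap: 0.0853
grasp_force: 0.0
clock: 3.15
position: [0.3363, 0.2249, 0.405]
eef_rot: [-0.0, 1.0, 0.0, 0.0]
ft_force: [0.9, 1.1, -0.3]
finger_gap: 0.0856
grasp_force: 0.0
clock: 3.78
position: [0.4309, 0.0464, 0.4048]
eef_rot: [0.003, 1.0, -0.0, 0.0]
ft_force: [-1.0, 0.1, 0.3]
finger_gap: 0.0856
grasp_force: 0.0
3.775 [0.4309 0.0464 0.4048] [[-1.     0.005  0.001]
 [ 0.005  1.    -0.   ]
 [-0.001 -0.    -1.   ]]
-0.065 4 [0.    0.001 0.005]
-0.06 103 [-0.001  0.006  0.011]
-0.055 124 [0.006 0.01  0.029]
-0.05 159 [0.008 0.035 0.043]
-0.045 73 [0.038 0.042 0.046]
-0.04 75 [0.024 0.028 0.032]
-0.035 92 [0.023 0.026 0.029]
-0.03 90 [0.021 0.025 0.028]
-0.025 85 [0.021 0.024 0.026]
-0.02 132 [0.02  0.027 0.035]
-0.015 164 [0.035 0.043 0.053]
-0.01 156 [0.054 0.061 0.07 ]
-0.005 134 [0.068 0.075 0.08 ]
0.0 70 [0.073 0.077 0.08 ]
0.005 20 [0.061 0.065 0.068]
0.01 22 [0.049 0.057 0.062]
0.015 58 [0.007 0.011 0.05 ]
0.02 81 [0.005 0.009 0.038]
0.025 86 [0.005 0.009 0.027]
0.03 83 [0
[... 280 characters left out ...]

-0.055 109 [0.009 0.025 0.034]
-0.05 98 [0.01  0.04  0.045]
-0.045 32 [0.041 0.043 0.044]
-0.04 36 [0.028 0.029 0.031]
-0.035 50 [0.026 0.028 0.03 ]
-0.03 49 [0.024 0.027 0.028]
-0.025 52 [0.024 0.025 0.027]
-0.02 110 [0.025 0.033 0.041]
-0.015 116 [0.043 0.05  0.058]
-0.01 111 [0.06  0.067 0.075]
-0.005 74 [0.03  0.078 0.08 ]
0.0 38 [0.01  0.077 0.079]
0.005 20 [0.009 0.011 0.066]
0.01 35 [0.009 0.012 0.057]
0.015 42 [0.009 0.012 0.047]
0.02 42 [0.01  0.019 0.039]
0.025 39 [0.009 0.014 0.029]
0.03 38 [0.009 0.012 0.019]
0.035 45 [0.009 0.011 0.012]
0.04 46 [0.008 0.01  0.012]
0.045 48 [0.009 0.01  0.012]
0.05 39 [0.009 0.01  0.012]
0.055 24 [0.009 0.01  0.012]
0.06 7 [-0.001  0.001  0.002]
```

```bash
python3 -m pendant '-2.32 -4.37 0 0 0 0; -2.32 -4.37 0 0 0 0; -2.32 -4.37 0 0 0 0; 0 0 3 0 0 0; 0 0 3 0 0 0'
python3 -m pendant '0 0 2 0 0 0; 0 0 2 0 0 0; 0 0 0 0 0 0'
python3 - <<'E'
from h import *
w=optics.snapshot("wrist"); save(w,"w1"); s=optics.snapshot("top"); print(state()["position"])
r=spotter.silhouettes("wrist","pepper_mill"); print([(q["confidence"],q["bbox"]) for q in r[:2]], w["cx"],w["cy"],w["fov_y"])
E
```

```text
clock: 4.6
position: [0.4998, -0.0814, 0.3442]
eef_rot: [-0.001, 1.0, 0.0, 0.0]
ft_force: [0.4, 0.2, 1.1]
finger_gap: 0.0854
grasp_force: 0.0
clock: 4.97
position: [0.4986, -0.0807, 0.3035]
eef_rot: [-0.001, 1.0, 0.0, -0.002]
ft_force: [0.4, 0.1, 0.1]
finger_gap: 0.0859
grasp_force: 0.0
[ 0.49960842 -0.08132247  0.30524938]
[(0.72, [264.9, 262.4, 117.1, 169.0]), (0.38, [503.7, 273.3, 93.0, 93.4])] 276.58310857990426 211.4149989604948 65.70646984690485
```

View pics/w1.png

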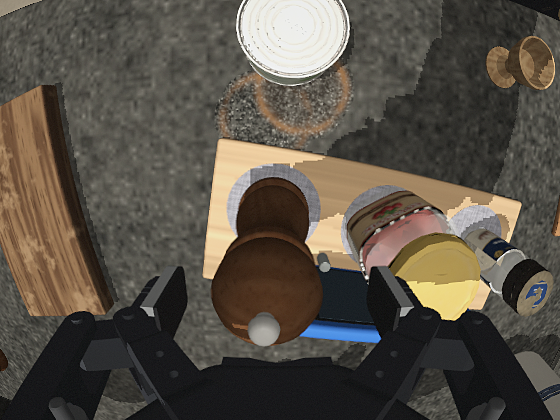

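```bash
python3 -m pendant '-0.1 -0.35 0.2 0 0 0; 0 0 0 0 0 0'
python3 -m pendant '0 0 0 0 0 0; 0 0 0 0 0 0; 0 0 0 0 0 0; 0 0 0 0 0 0; 0 0 0 0 0 0' -1 40
python3 -m pendant '0 0 0 0 0 0; 0 0 -1 0 0 0; 0 0 -2 0 0 0; 0 0 -2 0 0 0; 0 0 0 0 0 0'
python3 - <<'E'
from h import *
w=optics.snapshot("wrist"); save(w,"w2"); s=state(); print(s["position"],s["finger_gap"],s["grasp_force"])
E
```

```text
clock: 5.38
position: [0.5008, -0.086, 0.3032]
eef_rot: [0.0, 1.0, -0.0, 0.0]
ft_force: [-0.4, 1.0, 0.2]
finger_gap: 0.0854
grasp_force: 0.0
clock: 6.0
position: [0.5008, -0.0858, 0.3032]
eef_rot: [-0.0, 1.0, 0.0, 0.001]
ft_force: [-0.0, 1.2, 6.1]
finger_gap: 0.047
grasp_force: 41.2
clock: 6.62
position: [0.5009, -0.086, 0.3539]
eef_rot: [-0.0, 1.0, -0.0, 0.001]
ft_force: [-0.1, 0.1, -1.8]
finger_gap: 0.0469
grasp_force: 41.4
[ 0.50052846 -0.08587928  0.35287165] 0.04627050751003084 41.43914859741926
```

View pics/w2.png

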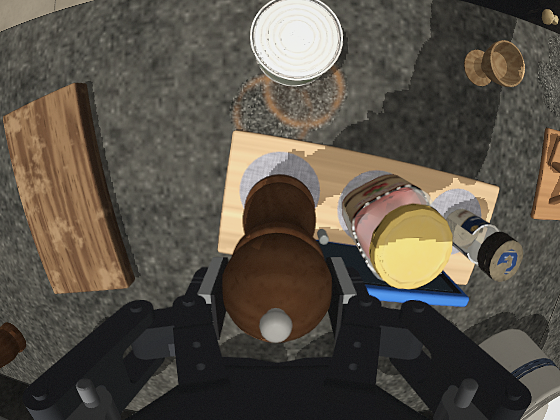

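```bash
python3 -m pendant '1.33 -4.4 0 0 0 0; 1.33 -4.4 0 0 0 0; 1.33 -4.4 0 0 0 0; 1.33 -4.4 0 0 0 0; 1.33 -4.4 0 0 0 0'
python3 -m pendant '1.33 -4.4 0 0 0 0; 0 0 0 0 0 0; 0 0 1.7 0 0 0; 0 0 1.2 0 0 0; 0 0 0 0 0 0'
python3 -m pendant '0 0 0.5 0 0 0; 0 0 0.1 0 0 0;0 0 0 0 0 0; 0 0 0 0 0 0'
python3 - <<'E'
from h import *
t=optics.snapshot("scene"); save(t,"s2"); s=state(); print(s["position"],s["finger_gap"],s["grasp_force"],s["ft_force"])
E
```

```text
clock: 7.3
position: [0.433, -0.3069, 0.3514]
eef_rot: [-0.0, 1.0, 0.001, -0.001]
ft_force: [0.4, -0.4, -2.4]
finger_gap: 0.0468
grasp_force: 41.7
clock: 7.92
position: [0.4204, -0.3483, 0.3217]
eef_rot: [-0.001, 1.0, 0.001, -0.001]
ft_force: [-0.2, 0.2, -1.6]
finger_gap: 0.0464
grasp_force: 42.0
clock: 8.43
position: [0.4208, -0.3499, 0.318]
eef_rot: [-0.0, 1.0, -0.0, 0.0]
ft_force: [0.0, 0.2, -1.4]
finger_gap: 0.0469
grasp_force: 42.0
[ 0.42081951 -0.34991262  0.31799004] 0.04663962311630651 42.01526518561877 [-0.12142516  0.28767041 -2.14219903]
```

View pics/s2.png

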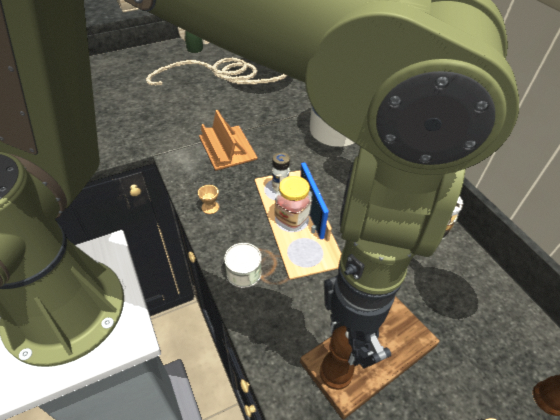

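```bash
python3 -m pendant '0 0 0.1 0 0 0; 0 0 0.1 0 0 0; 0 0 0 0 0 0'
python3 -m pendant '0 0 0 0 0 0; 0 0 0 0 0 0; 0 0 0 0 0 0; 0 0 0 0 0 0; 0 0 0 0 0 0' 1
python3 -m pendant '0 0 -2 0 0 0; 0 0 -3.5 0 0 0; 0 0 -3 0 0 0; -1.1 4.2 0 0 0 0; -1.1 4.2 0 0 0 0'
python3 -m pendant '-1.1 4.2 0 0 0 0; -1.1 4.2 0 0 0 0; -1.1 4.2 0 0 0 0; -1.1 4.2 0 0 0 0; -1.1 4.2 0 0 0 0'
python3 -m pendant '-1.1 4.2 0 0 0 0; -0.85 2.8 0 0 0 0; 0 0 0 0 0 0'
python3 - <<'E'
from h import *
s=state(); print(s["position"],R.from_quat(s["eef_rot"]).as_matrix().round(3))
w=optics.snapshot("wrist"); save(w,"w3")
s=optics.snapshot("scene"); W=cloud(s); p=W[spotter.silhouettes("scene","pepper_mill")[0]["pixels"]]; print(np.nanpercentile(p,[2,50,98],axis=0).round(3))
E
```

```text
clock: 8.85
position: [0.4213, -0.35, 0.3172]
eef_rot: [-0.0, 1.0, -0.0, 0.001]
ft_force: [0.4, 1.3, 7.2]
finger_gap: 0.0469
grasp_force: 42.8
clock: 9.48
position: [0.4207, -0.3498, 0.3156]
eef_rot: [-0.0, 1.0, 0.0, -0.0]
ft_force: [0.3, -0.4, -0.8]
finger_gap: 0.0851
grasp_force: 0.0
clock: 10.1
position: [0.4429, -0.2653, 0.4012]
eef_rot: [0.001, 1.0, -0.0, 0.001]
ft_force: [1.1, -0.0, 0.2]
finger_gap: 0.085
grasp_force: 0.0
clock: 10.72
position: [0.4979, -0.0544, 0.4008]
eef_rot: [-0.0, 1.0, -0.0, 0.0]
ft_force: [-0.3, -0.7, 0.1]
finger_gap: 0.0852
grasp_force: 0.0
clock: 11.1
position: [0.5175, 0.0158, 0.4006]
eef_rot: [-0.002, 1.0, 0.0, 0.0]
ft_force: [-0.4, -0.0, 1.0]
finger_gap: 0.0854
grasp_force: 0.0
[0.51752512 0.01581883 0.40058283] [[-1.    -0.003  0.   ]
 [-0.003  1.     0.   ]
 [-0.     0.    -1.   ]]
[[ 0.395 -0.375  0.032]
 [ 0.409 -0.36   0.144]
 [ 0.438 -0.33   0.192]]
```

View pics/w3.png

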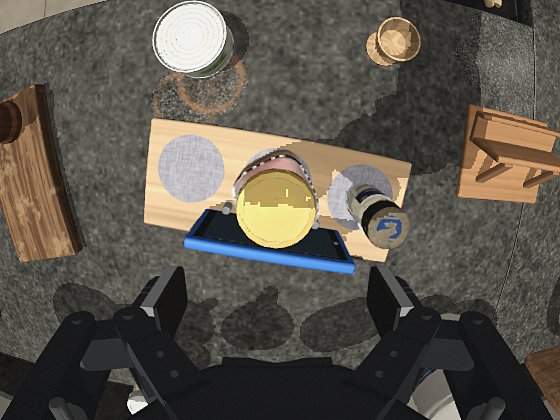

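```bash
python3 -m pendant '0 0 4 0 0 0; 0 0 4 0 0 0; 0 0 2 0 0 0; 0 -0.1 0.7 0 0 0; 0 0 0 0 0 0'
python3 -m pendant '0 0 1 0 0 0; 0 0 1 0 0 0; 0 0 1.3 0 0 0; 0 0 1.9 0 0 0; 0 0 0 0 0 0'
python3 - <<'E'
from h import *
w=optics.snapshot("wrist"); save(w,"w4"); print(state()["position"])
E
```

```text
clock: 11.88
position: [0.5171, 0.0125, 0.2939]
eef_rot: [0.0, 1.0, -0.0, -0.0]
ft_force: [-0.8, -0.2, -0.1]
finger_gap: 0.0855
grasp_force: 0.0
clock: 12.5
position: [0.5161, 0.0132, 0.2399]
eef_rot: [-0.0, 1.0, -0.0, -0.002]
ft_force: [0.1, -0.2, 0.8]
finger_gap: 0.0854
grasp_force: 0.0
[0.51660962 0.0132612  0.24087225]
```

View pics/w4.png

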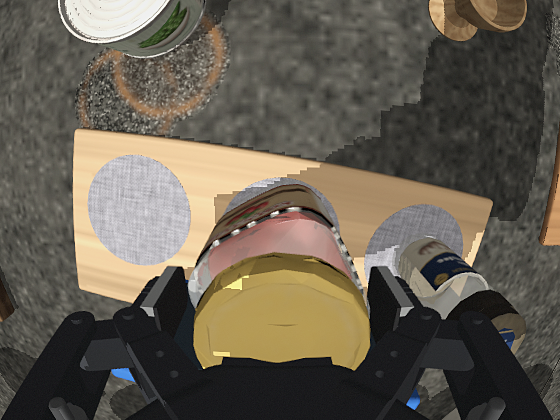

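```bash
python3 -m pendant '0 0.1 0 0 0 0; 0 0 0 0 0 0'
python3 -m pendant '0 0 0 0 0 0; 0 0 0 0 0 0; 0 0 0 0 0 0; 0 0 0 0 0 0; 0 0 0 0 0 0' -1 60
python3 -m pendant '0 0 -0.5 0 0 0; 0 0 -1.5 0 0 0; 0 0 -2 0 0 0; 0 0 -1 0 0 0; 0 0 0 0 0 0'
python3 - <<'E'
from h import *
s=optics.snapshot("scene"); W=cloud(s); p=W[spotter.silhouettes("scene","jam_jar")[0]["pixels"]]; print(np.nanpercentile(p,[2,50,98],axis=0).round(3))
print(state()["position"],state()["finger_gap"])
E
```

```text
clock: 12.8
position: [0.5176, 0.0143, 0.2424]
eef_rot: [-0.0, 1.0, 0.0, 0.001]
ft_force: [-0.6, -0.2, -0.3]
finger_gap: 0.0854
grasp_force: 0.0
clock: 13.42
position: [0.5176, 0.0145, 0.2431]
eef_rot: [-0.0, 1.0, 0.001, 0.001]
ft_force: [-2.8, 2.7, 6.9]
finger_gap: 0.0758
grasp_force: 69.0
clock: 14.05
position: [0.5176, 0.0142, 0.2926]
eef_rot: [-0.0, 1.0, 0.0, 0.001]
ft_force: [-0.0, 0.4, -4.4]
finger_gap: 0.0758
grasp_force: 72.6
[[0.337 0.114 0.001]
 [0.357 0.137 0.038]
 [0.378 0.158 0.057]]
[0.51690819 0.01417201 0.2913267 ] 0.07586344667929137
```

```bash
python3 - <<'E'
from h import *
w=optics.snapshot("wrist"); save(w,"w5")
E
```

```text
(no output)
```

View pics/w5.png

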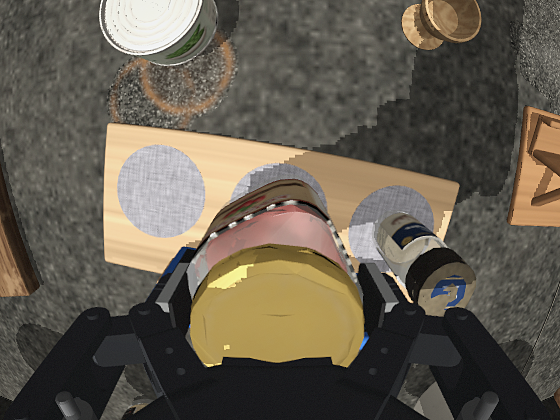

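```bash
python3 -m pendant '0.12 -4.37 0 0 0 0; 0.12 -4.37 0 0 0 0; 0.12 -4.37 0 0 0 0; 0.12 -4.37 0 0 0 0; 0.12 -4.37 0 0 0 0'
python3 -m pendant '0.12 -4.37 0 0 0 0; 0.12 -4.37 0 0 0 0; 0.12 -4.37 0 0 0 0; 0 0 0 0 0 0; 0 0 1.5 0 0 0'
python3 -m pendant '0 0 1.5 0 0 0; 0 0 0.3 0 0 0; 0 0 0.2 0 0 0; 0 0 0 0 0 0'
python3 -m pendant '0 0 0.1 0 0 0; 0 0 0 0 0 0'
```

```text
clock: 14.82
position: [0.5107, -0.2056, 0.2908]
eef_rot: [-0.0, 1.0, 0.0, -0.001]
ft_force: [0.7, 0.3, -5.0]
finger_gap: 0.0757
grasp_force: 72.8
clock: 15.45
position: [0.5078, -0.3355, 0.2763]
eef_rot: [0.0, 1.0, -0.0, 0.0]
ft_force: [0.4, 0.6, -4.4]
finger_gap: 0.0759
grasp_force: 73.1
clock: 15.95
position: [0.5072, -0.334, 0.2576]
eef_rot: [-0.001, 1.0, 0.001, -0.0]
ft_force: [-5.4, 4.4, 7.8]
finger_gap: 0.0764
grasp_force: 74.5
clock: 16.2
position: [0.5071, -0.334, 0.2575]
eef_rot: [-0.001, 1.0, 0.001, -0.0]
ft_force: [-8.0, 6.5, 14.4]
finger_gap: 0.0758
grasp_force: 75.2
```

```bash
python3 -m pendant '0 0 0 0 0 0; 0 0 0 0 0 0; 0 0 0 0 0 0; 0 0 0 0 0 0; 0 0 -0.5 0 0 0' 1
python3 -m pendant '0 0 -2 0 0 0; 0 0 -4 0 0 0; 0 0 -4 0 0 0; 0 0 -4 0 0 0; -0.26 4.47 0 0 0 0'
python3 -m pendant '-0.26 4.47 0 0 0 0; -0.26 4.47 0 0 0 0; -0.26 4.47 0 0 0 0; -0.26 4.47 0 0 0 0; -0.26 4.47 0 0 0 0'
python3 -m pendant '-0.26 4.47 0 0 0 0; -0.26 4.47 0 0 0 0; -0.26 4.47 0 0 0 0; -0.26 4.47 0 0 0 0; 0 0 0 0 0 0'
python3 - <<'E'
from h import *
s=state(); print(s["position"])
w=optics.snapshot("wrist"); r=spotter.silhouettes("wrist","spice_jar"); print([(q["confidence"],q["bbox"]) for q in r[:2]])
for c in ("scene","top"):
    s=optics.snapshot(c); W=cloud(s)
    for n in ("jam_jar","pepper_mill","tablet"):
        r=spotter.silhouettes(c,n)
        if r: p=W[r[0]["pixels"]]; print(c,n,r[0]["confidence"],np.nanpercentile(p,[2,50,98],axis=0).round(3).tolist())
E
```

```text
clock: 16.82
position: [0.5074, -0.3353, 0.2603]
eef_rot: [-0.0, 1.0, 0.0, -0.0]
ft_force: [0.6, -0.5, -1.1]
finger_gap: 0.0853
grasp_force: 0.0
clock: 17.45
position: [0.5113, -0.2927, 0.4048]
eef_rot: [0.002, 1.0, -0.002, 0.003]
ft_force: [0.3, 0.2, -0.9]
finger_gap: 0.0854
grasp_force: 0.0
clock: 18.08
position: [0.5231, -0.0658, 0.4012]
eef_rot: [0.0, 1.0, -0.0, 0.0]
ft_force: [-0.1, 0.0, -0.1]
finger_gap: 0.0852
grasp_force: 0.0
clock: 18.7
position: [0.5336, 0.1141, 0.401]
eef_rot: [-0.002, 1.0, 0.0, 0.0]
ft_force: [-0.3, 0.1, 0.1]
finger_gap: 0.085
grasp_force: 0.0
[0.533561   0.11406661 0.40096872]
[(0.63, [274.6, 201.3, 49.9, 66.8])]
scene jam_jar 0.93 [[0.471, -0.374, 0.031], [0.493, -0.347, 0.13], [0.536, -0.307, 0.136]]
scene pepper_mill 0.59 [[0.395, -0.376, 0.024], [0.408, -0.36, 0.14], [0.438, -0.33, 0.192]]
scene tablet 0.87 [[0.545, -0.07, 0.013], [0.556, -0.005, 0.075], [0.575, 0.083, 0.107]]
top jam_jar 0.89 [[0.469, -0.365, 0.025], [0.499, -0.321, 0.129], [0.536, -0.294, 0.137]]
top pepper_mill 0.81 [[0.395, -0.366, 0.033], [0.414, -0.335, 0.146], [0.441, -0.321, 0.19]]
top tablet 0.82 [[0.546, -0.063, 0.017], [0.554, -0.02, 0.088], [0.565, 0.024, 0.108]]
```

```bash
python3 -m pendant '0 -0.1 4 0 0 0; 0 0 4 0 0 0; 0 0 3 0 0 0; 0 0 0 0 0 0'
python3 -m pendant '0 0 1.5 0 0 0; 0 0 1.5 0 0 0; 0 0 1.5 0 0 0; 0 0 0 0 0 0; 0 0 0 0 0 0'
python3 -m pendant '0 0 0 0 0 0; 0 0 0 0 0 0; 0 0 0 0 0 0; 0 0 0 0 0 0; 0 0 0 0 0 0' -1 35
python3 -m pendant '0 0 0 0 0 0; 0 0 -1 0 0 0; 0 0 -2 0 0 0; 0 0 -2 0 0 0; 0 0 0 0 0 0'
```

```text
clock: 19.7
position: [0.5322, 0.1101, 0.2886]
eef_rot: [0.0, 1.0, -0.001, -0.002]
ft_force: [-0.1, -0.1, -0.4]
finger_gap: 0.0853
grasp_force: 0.0
clock: 20.32
position: [0.5337, 0.1107, 0.2458]
eef_rot: [-0.0, 1.0, 0.0, 0.0]
ft_force: [-0.8, -0.1, 0.5]
finger_gap: 0.0857
grasp_force: 0.0
clock: 20.95
position: [0.5338, 0.1108, 0.2462]
eef_rot: [-0.0, 1.0, 0.0, 0.0]
ft_force: [-0.3, 2.1, 4.6]
finger_gap: 0.0399
grasp_force: 34.8
clock: 21.58
position: [0.5341, 0.1105, 0.297]
eef_rot: [0.0, 1.0, -0.0, 0.001]
ft_force: [0.0, 0.2, -0.6]
finger_gap: 0.0399
grasp_force: 35.1
```

```bash
python3 -m pendant '0 0 -3.5 0 0 0; 0 0 -3.5 0 0 0; -0.51 -4.33 0 0 0 0; -0.51 -4.33 0 0 0 0; -0.51 -4.33 0 0 0 0'
python3 -m pendant '-0.51 -4.33 0 0 0 0; -0.51 -4.33 0 0 0 0; -0.51 -4.33 0 0 0 0; -0.51 -4.33 0 0 0 0; -0.51 -4.33 0 0 0 0'
python3 -m pendant '-0.51 -4.33 0 0 0 0; -0.51 -4.33 0 0 0 0; 0 0 3 0 0 0; 0 0 3 0 0 0; 0 0 0 0 0 0'
python3 -m pendant '0 0 2 0 0 0; 0 0 2 0 0 0; 0 0 0.5 0 0 0; 0 0 0.2 0 0 0; 0 0 0 0 0 0'
```

```text
clock: 22.2
position: [0.5485, -0.0206, 0.3646]
eef_rot: [-0.0, 1.0, -0.0, -0.001]
ft_force: [0.6, 0.0, -0.5]
finger_gap: 0.0404
grasp_force: 35.4
clock: 22.82
position: [0.574, -0.2373, 0.3643]
eef_rot: [0.0, 1.0, 0.0, -0.001]
ft_force: [0.7, -0.8, 0.2]
finger_gap: 0.0402
grasp_force: 35.4
clock: 23.45
position: [0.5829, -0.3218, 0.3016]
eef_rot: [0.0, 1.0, 0.002, -0.003]
ft_force: [-0.5, -0.5, -1.0]
finger_gap: 0.0403
grasp_force: 35.4
clock: 24.08
position: [0.5851, -0.3224, 0.2602]
eef_rot: [-0.0, 1.0, -0.0, 0.001]
ft_force: [-1.6, 2.0, 3.1]
finger_gap: 0.0401
grasp_force: 35.8
```

```bash
python3 -m pendant '0 0 0 0 0 0; 0 0 0 0 0 0; 0 0 0 0 0 0; 0 0 0 0 0 0; 0 0 -0.5 0 0 0' 1
python3 -m pendant '0 0 -3 0 0 0; 0 0 -4 0 0 0; 0 0 -3 0 0 0; 0 0 -3.5 0 0 0; 0 0 0 0 0 0'
python3 -m pendant '0.26 4.1 0 0 0 0; 0.26 4.1 0 0 0 0; 0.26 4.1 0 0 0 0; 0.26 4.1 0 0 0 0; 0.26 4.1 0 0 0 0'
python3 -m pendant '0.26 4.1 0 0 0 0; 0.26 4.1 0 0 0 0; 0.26 4.1 0 0 0 0; 0 0 0 0 0 0; 0 0 0 0 0 0'
python3 - <<'E'
from h import *
s=state(); print(s["position"],s["joint_pos"].round(2))
for c in ("scene","top"):
    s=optics.snapshot(c); W=cloud(s)
    if c=="scene": save(s,"s3")
    for n in ("jam_jar","pepper_mill","spice_jar","tablet"):
        r=spotter.silhouettes(c,n)
        if r: p=W[r[0]["pixels"]]; print(c,n,r[0]["confidence"],np.nanpercentile(p,[2,50,98],axis=0).round(3).tolist())
E
```

```text
clock: 24.7
position: [0.5844, -0.3223, 0.2634]
eef_rot: [-0.0, 1.0, 0.0, -0.0]
ft_force: [0.3, 0.1, -0.3]
finger_gap: 0.0854
grasp_force: 0.0
clock: 25.32
position: [0.5854, -0.3229, 0.4027]
eef_rot: [-0.0, 1.0, -0.002, 0.003]
ft_force: [-0.2, -0.7, 0.0]
finger_gap: 0.0856
grasp_force: 0.0
clock: 25.95
position: [0.5711, -0.116, 0.3978]
eef_rot: [-0.0, 1.0, 0.0, -0.001]
ft_force: [-0.4, -0.3, 0.9]
finger_gap: 0.0855
grasp_force: 0.0
clock: 26.58
position: [0.5636, 0.0055, 0.3982]
eef_rot: [-0.0, 1.0, -0.0, -0.0]
ft_force: [-1.0, 0.3, 0.4]
finger_gap: 0.0856
grasp_force: 0.0
[0.56359222 0.00546953 0.39818339] [ 0.01  0.25 -0.15  1.17 -0.    0.01]
scene jam_jar 0.66 [[0.472, -0.374, 0.031], [0.494, -0.347, 0.13], [0.537, -0.307, 0.136]]
scene pepper_mill 0.66 [[0.395, -0.376, 0.023], [0.409, -0.36, 0.137], [0.457, -0.294, 0.191]]
scene spice_jar 0.77 [[0.565, -0.341, 0.023], [0.578, -0.329, 0.117], [0.615, -0.302, 0.132]]
scene tablet 0.71 [[0.546, -0.07, 0.001], [0.557, -0.004, 0.072], [0.624, 0.103, 0.107]]
top jam_jar 0.71 [[0.469, -0.362, 0.03], [0.499, -0.321, 0.129], [0.536, -0.294, 0.137]]
top spice_jar 0.72 [[0.566, -0.335, 0.028], [0.579, -0.312, 0.12], [0.603, -0.299, 0.132]]
```

View pics/s3.png

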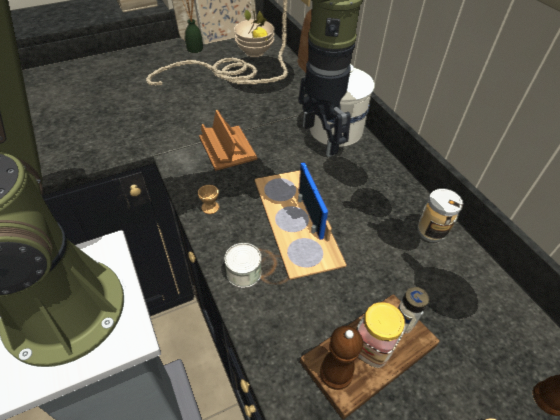

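```bash
python3 -m pendant '0 0 0 0 0 -0.176; 0 0 0 0 0 -0.176; 0 0 0 0 0 -0.176; 0 0 0 0 0 -0.176; 0 0 0 0 0 -0.176'
python3 -m pendant '0 0 0 0 0 -0.175; 0 0 0 0 0 -0.175; 0 0 0 0 0 -0.175; 0 0 0 0 0 0; 0 0 0 0 0 0'
python3 -m pendant '0 0 4 0 0 0; 0 0 4 0 0 0; 0 0 0 0 0 0; 0 0 0 0 0 0'
python3 - <<'E'
from h import *
s=state(); print(s["position"],s["joint_pos"].round(2),R.from_quat(s["eef_rot"]).as_matrix().round(3))
w=optics.snapshot("wrist"); save(w,"w6")
E
```

```text
clock: 27.7
position: [0.5638, 0.0055, 0.3987]
eef_rot: [-0.429, 0.903, -0.0, 0.0]
ft_force: [1.0, 1.1, 0.2]
finger_gap: 0.0854
grasp_force: 0.0
clock: 28.32
position: [0.5638, 0.0056, 0.3987]
eef_rot: [-0.645, 0.764, -0.0, 0.0]
ft_force: [0.2, -0.0, 0.1]
finger_gap: 0.0854
grasp_force: 0.0
clock: 28.82
position: [0.5643, 0.0056, 0.32]
eef_rot: [-0.646, 0.763, -0.0, 0.0]
ft_force: [0.1, -0.6, 0.6]
finger_gap: 0.0854
grasp_force: 0.0
[0.56427501 0.00561085 0.3200252 ] [ 0.01  0.29 -0.27  1.   -0.   -1.39] [[-0.166 -0.986  0.001]
 [-0.986  0.166  0.   ]
 [-0.    -0.001 -1.   ]]
```

View pics/w6.png

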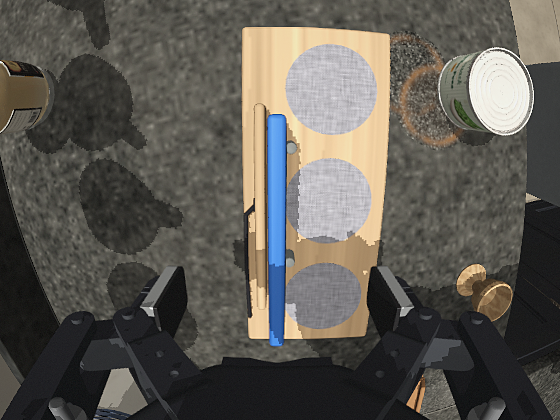

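```bash
python3 -m pendant '0 0 3 0 0 0; 0 0 2.5 0 0 0; 0 0 1.8 0 0 0; 0 0 0 0 0 0'
python3 -m pendant '0 0 0 0 0 0; 0 0 0 0 0 0; 0 0 0 0 0 0; 0 0 0 0 0 0; 0 0 0 0 0 0' -1 50
python3 -m pendant '0 0 0 0 0 0; 0 0 -1 0 0 0; 0 0 -2 0 0 0; 0 0 -3 0 0 0; 0 0 -3 0 0 0'
python3 -m pendant '0 0 -3 0 0 0; 0 0 0 0 0 0; 0 0 0 0 0 0'
python3 - <<'E'
from h import *
s=state(); print(s["position"],s["finger_gap"])
s=optics.snapshot("scene"); W=cloud(s);r=spotter.silhouettes("scene","tablet"); p=W[r[0]["pixels"]]; p=p[~np.isnan(p[:,0])];print(r[0]["confidence"],np.percentile(p,[2,50,98],axis=0).round(3).tolist())
E
```

```text
clock: 29.38
position: [0.5639, 0.0056, 0.2461]
eef_rot: [-0.646, 0.763, 0.0, -0.0]
ft_force: [0.5, 0.4, -0.0]
finger_gap: 0.0856
grasp_force: 0.0
clock: 30.0
position: [0.5641, 0.0056, 0.2461]
eef_rot: [-0.646, 0.763, -0.0, 0.0]
ft_force: [0.1, 0.3, 2.5]
finger_gap: 0.0102
grasp_force: 49.4
clock: 30.62
position: [0.563, 0.0056, 0.3363]
eef_rot: [-0.646, 0.763, 0.001, -0.001]
ft_force: [1.0, -0.1, -1.9]
finger_gap: 0.0106
grasp_force: 49.6
clock: 31.0
position: [0.5631, 0.0056, 0.3645]
eef_rot: [-0.646, 0.763, 0.001, -0.001]
ft_force: [-0.3, 0.3, -2.8]
finger_gap: 0.0103
grasp_force: 49.8
[0.56314081 0.00563715 0.36454917] 0.010277340432809265
0.67 [[0.566, -0.341, 0.04], [0.578, -0.329, 0.12], [0.602, -0.305, 0.131]]
```

```bash
python3 -m pendant '0 0 -2 0 0 -0.122; -4.46 0.6 0 0 0 0; -4.46 0.6 0 0 0 0; -4.46 0.6 0 0 0 0; -4.46 0.6 0 0 0 0'
python3 -m pendant '-4.46 0.6 0 0 0 0; -4.46 0.6 0 0 0 0; -4.46 0.6 0 0 0 0; 0 0 0 0 0 0; 0 0 0 0 0 0'
python3 -m pendant '0 0 0 -0.1 0 0; 0 0 0 -0.1 0 0; 0 0 0 -0.08 0 0; 0 0 0 0 0 0; 0 0 0 0 0 0'
cat > g.py <<'E'
from h import *
p=np.mean([state()["position"] for _ in range(1)],axis=0); s=state(); M=R.from_quat(s["eef_rot"]).as_matrix()
a=np.radians(-2.5); exs=np.array([np.cos(a),np.sin(a),0])
tz=np.sin(.28)*exs+np.cos(.28)*np.array([0,0,1.])
tgt=np.array([.451,.322,.026])+.236*tz
print(p,M.round(3).tolist(),"tz",tz.round(3),"tgt",tgt.round(4),"rows cm",(M.T@(tgt-p)*100).round(2),s["joint_pos"].round(2))
E
python3 - <<'E'
from g import *
s=optics.snapshot("scene"); save(s,"s4")
W=cloud(s)
for n in ("tablet","stand"):
    r=spotter.silhouettes("scene",n); 
    if r: q=W[r[0]["pixels"]]; print(n,r[0]["confidence"],r[0]["bbox"],np.nanpercentile(q,[2,50,98],axis=0).round(3).tolist())
E
```

```text
clock: 31.72
position: [0.5469, 0.1861, 0.3842]
eef_rot: [-0.691, 0.722, 0.0, -0.001]
ft_force: [0.4, 0.2, -2.1]
finger_gap: 0.0104
grasp_force: 49.7
clock: 32.35
position: [0.535, 0.319, 0.3844]
eef_rot: [-0.692, 0.722, 0.0, -0.001]
ft_force: [0.4, 0.3, -3.0]
finger_gap: 0.0105
grasp_force: 49.6
clock: 32.98
position: [0.5358, 0.3186, 0.3855]
eef_rot: [-0.684, 0.716, 0.1, -0.096]
ft_force: [-0.5, 0.3, -2.7]
finger_gap: 0.0104
grasp_force: 49.8
[0.53576702 0.3185786  0.38552376] [[-0.045, -0.961, -0.274], [-0.999, 0.043, 0.012], [0.0, 0.275, -0.962]] tz [ 0.276 -0.012  0.961] tgt [0.5162 0.3192 0.2528] rows cm [ 0.03 -1.76 13.3 ] [ 0.5   0.5   0.16  1.47  0.14 -1.04]
tablet 0.98 [226.8, 83.8, 30.1, 72.3] [[0.464, 0.244, 0.162], [0.477, 0.293, 0.205], [0.5, 0.402, 0.252]]
stand 0.94 [226.1, 141.9, 58.9, 51.5] [[0.417, 0.248, 0.006], [0.463, 0.301, 0.027], [0.53, 0.39, 0.079]]
```

View pics/s4.png

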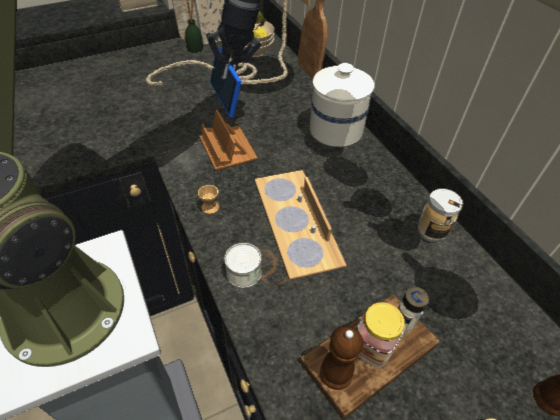

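```bash
python3 -m pendant '0 -1.25 0 0 0 0; 0 0 3 0 0 0; 0 0 3 0 0 0; 0 0 3 0 0 0; 0 0 0 0 0 0'
python3 -m pendant '0 0 2 0 0 0; 0 0 1 0 0 0; 0 0 0 0 0 0; 0 0 0 0 0 0'
python3 -m pendant '0 0 0.4 0 0 0; 0 0 0.3 0 0 0; 0 0 0 0 0 0'
python3 -c "import g"
```

```text
clock: 33.75
position: [0.5217, 0.3194, 0.2936]
eef_rot: [-0.685, 0.715, 0.101, -0.099]
ft_force: [0.3, 0.2, -1.8]
finger_gap: 0.0106
grasp_force: 49.7
clock: 34.25
position: [0.5149, 0.3204, 0.2679]
eef_rot: [-0.685, 0.715, 0.101, -0.096]
ft_force: [0.0, -0.5, -1.9]
finger_gap: 0.0102
grasp_force: 49.8
clock: 34.62
position: [0.5121, 0.3203, 0.2599]
eef_rot: [-0.685, 0.715, 0.101, -0.097]
ft_force: [0.6, 0.7, -2.6]
finger_gap: 0.0105
grasp_force: 49.8
[0.5121464  0.32027132 0.25993699] [[-0.044, -0.96, -0.277], [-0.999, 0.042, 0.012], [0.0, 0.277, -0.961]] tz [ 0.276 -0.012  0.961] tgt [0.5162 0.3192 0.2528] rows cm [ 0.09 -0.59  0.57] [ 0.52  0.54 -0.07  1.2   0.15 -1.02]
```

```bash
python3 -m pendant '0 0 0.3 0 0 0; 0 0 0 0 0 0; 0 0 0 0 0 0'
python3 -m pendant '0 0 0.15 0 0 0; 0 0 0 0 0 0; 0 0 0 0 0 0'
python3 -m pendant '0 0 0.1 0 0 0; 0 0 0 0 0 0; 0 0 0 0 0 0'
python3 -m pendant '0 -0.25 0 0 0 0; 0 0 0 0 0 0; 0 0 0 0 0 0'
python3 -c "import g"
```

```text
clock: 35.0
position: [0.5115, 0.3204, 0.2573]
eef_rot: [-0.685, 0.715, 0.101, -0.097]
ft_force: [0.7, -0.9, -1.9]
finger_gap: 0.0107
grasp_force: 49.8
clock: 35.38
position: [0.5111, 0.3204, 0.2559]
eef_rot: [-0.685, 0.715, 0.101, -0.096]
ft_force: [-0.5, -0.8, -2.2]
finger_gap: 0.0104
grasp_force: 49.8
clock: 35.75
position: [0.5108, 0.3204, 0.2549]
eef_rot: [-0.685, 0.715, 0.101, -0.097]
ft_force: [-0.4, -0.3, -1.9]
finger_gap: 0.0104
grasp_force: 49.8
clock: 36.12
position: [0.5132, 0.3203, 0.2542]
eef_rot: [-0.685, 0.715, 0.101, -0.097]
ft_force: [0.6, -0.5, -3.0]
finger_gap: 0.0105
grasp_force: 49.8
[0.51324405 0.32028736 0.25416298] [[-0.044, -0.96, -0.276], [-0.999, 0.042, 0.012], [0.0, 0.276, -0.961]] tz [ 0.276 -0.012  0.961] tgt [0.5162 0.3192 0.2528] rows cm [ 0.1  -0.32  0.05] [ 0.52  0.54 -0.08  1.19  0.15 -1.03]
```

```bash
python3 -m pendant '0 -0.2 0 0 0 0; 0 0 0.1 0 0 0; 0 0 0 0 0 0'
python3 -m pendant '0 0 0.15 0 0 0; 0 0 0 0 0 0; 0 0 0 0 0 0'
python3 - <<'E'
from g import *
s=optics.snapshot("scene"); cv2.imwrite("pics/s5.png",cv2.resize(s["frame"][60:200,140:320,::-1],None,fx=4,fy=4,interpolation=2))
E
```

```text
clock: 36.5
position: [0.5151, 0.3203, 0.2529]
eef_rot: [-0.685, 0.715, 0.101, -0.096]
ft_force: [1.8, -0.4, -0.8]
finger_gap: 0.0107
grasp_force: 50.0
clock: 36.88
position: [0.515, 0.3202, 0.2529]
eef_rot: [-0.685, 0.715, 0.1, -0.096]
ft_force: [2.3, -2.2, 8.8]
finger_gap: 0.0103
grasp_force: 51.5
[0.51498155 0.32017031 0.25289706] [[-0.044, -0.961, -0.274], [-0.999, 0.042, 0.013], [-0.001, 0.275, -0.962]] tz [ 0.276 -0.012  0.961] tgt [0.5162 0.3192 0.2528] rows cm [ 0.1  -0.12 -0.03] [ 0.52  0.55 -0.08  1.18  0.15 -1.03]
```

View pics/s5.png

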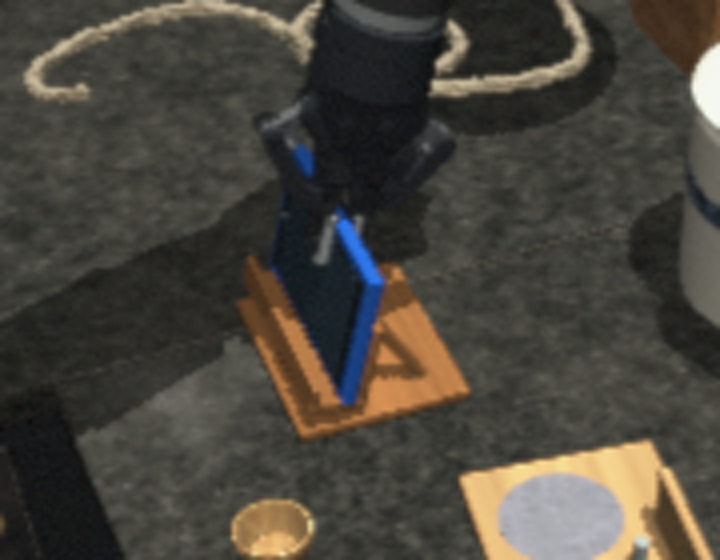

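```bash
python3 -m pendant '0 0 0 0 0 0; 0 0 0 0 0 0; 0 0 0 0 0 0; 0 0 0 0 0 0; 0 0 0 0 0 0' 1
python3 -m pendant '0 0 -1 0 0 0; 0 0 -2 0 0 0; 0 0 -4 0 0 0; 0 0 -4 0 0 0; 0 0 -3 0 0 0'
python3 - <<'E'
from g import *
for c in ("scene","top"):
    s=optics.snapshot(c); W=cloud(s); r=spotter.silhouettes(c,"tablet"); q=W[r[0]["pixels"]]; q=q[~np.isnan(q[:,0])]
    if c=="scene": cv2.imwrite("pics/s6.png",cv2.resize(s["frame"][60:200,140:320,::-1],None,fx=4,fy=4,interpolation=2))
    ex=exs[:2]; ey=np.array([-ex[1],ex[0]]); d=q[:,:2]-[.466,.321]; u=d@ex; v=d@ey
    print(c,r[0]["confidence"],"v",np.percentile(v,[1,99]).round(4),"u",np.percentile(u,[1,99]).round(4),"z",np.percentile(q[:,2],[1,99]).round(4))
    m=(abs(v)<.06)&(q[:,2]>.05)
    A=np.c_[q[m,2],v[m],np.ones(m.sum())]
    for _ in range(4):
        k=np.linalg.lstsq(A,u[m],rcond=None)[0]; e=abs(A@k-u[m]); m2=e<.004; mm=np.where(m)[0][m2]; m=np.zeros_like(m); m[mm]=1; A=np.c_[q[m,2],v[m],np.ones(m.sum())]
    print("tilt",np.arctan(k[0]),"yaw",k[1],"u front at z=.03",k[0]*.03+k[2])
E
```

```text
clock: 37.55
position: [0.5144, 0.3203, 0.2511]
eef_rot: [-0.685, 0.715, 0.101, -0.097]
ft_force: [-0.3, -0.5, -0.6]
finger_gap: 0.0856
grasp_force: 0.0
clock: 38.17
position: [0.5537, 0.3185, 0.3885]
eef_rot: [-0.685, 0.715, 0.101, -0.095]
ft_force: [1.0, -0.2, 0.1]
finger_gap: 0.0856
grasp_force: 0.0
[0.55371899 0.31854118 0.38847372] [[-0.044, -0.961, -0.274], [-0.999, 0.042, 0.013], [-0.001, 0.274, -0.962]] tz [ 0.276 -0.012  0.961] tgt [0.5162 0.3192 0.2528] rows cm [ 0.12 -0.11 14.08] [ 0.49  0.53  0.22  1.5   0.14 -1.06]Traceback (most recent call last):
  File "<stdin>", line 3, in <module>
IndexError: list index out of range
```

```bash
cat > tab.py <<'E'
from g import *
def check():
  for c in ("scene","top"):
    s=optics.snapshot(c); W=cloud(s); f=s["frame"].astype(int)
    ex=exs[:2]; ey=np.array([-ex[1],ex[0]]); d=W[...,:2]-[.466,.321]; u=d@ex; v=d@ey; z=W[...,2]
    roi=(abs(u)<.07)&(abs(v)<.1)&(z>.02)&(z<.15)
    b=roi&(f[...,2]>f[...,0]+15)   # blue case / dark screen tint
    if b.sum()<30: print(c,"few blue",b.sum()); continue
    print(c,b.sum(),"blue v",np.percentile(v[b],[1,99]).round(4),"u",np.percentile(u[b],[1,99]).round(4),"z",np.percentile(z[b],[1,99]).round(4))
    m=roi&(z>.085)&(abs(v)<.07)&(u<.05); A=np.c_[z[m],v[m],np.ones(m.sum())]; y=u[m]
    for _ in range(5):
        k=np.linalg.lstsq(A,y,rcond=None)[0]; e=abs(A@k-y)<.004; A,y=A[e],y[e]
    print(" plane n",len(y),"tilt",np.arctan(k[0]).round(3),"yaw",k[1].round(3),"u at z=.03",(k[0]*.03+k[2]).round(4),"zmax",A[:,0].max().round(3))
check()
E
python3 tab.py; cp tab.py tab2.py
```

```text
[0.55454819 0.31881776 0.39006849] [[-0.044, -0.962, -0.27], [-0.999, 0.042, 0.015], [-0.003, 0.271, -0.963]] tz [ 0.276 -0.012  0.961] tgt [0.5162 0.3192 0.2528] rows cm [ 0.18 -0.02 14.25] [ 0.49  0.53  0.22  1.5   0.14 -1.06]
scene 647 blue v [-0.0761  0.0819] u [-0.0205  0.0143] z [0.0318 0.1203]
 plane n 359 tilt 0.351 yaw -0.004 u at z=.03 -0.0262 zmax 0.121
top few blue 0
```

```bash
python3 -m pendant '0 0 -1 0.1 0 0; 0 0 0 0.1 0 0; 0 0 0 0.08 0 0; 0 0 0 0 0 0.17; 0 0 0 0 0 0.17'
python3 -m pendant '0 0 0 0 0 0.17; 0 0 0 0 0 0.17; 0 0 0 0 0 0.17; 0 0 0 0 0 0.17; 0 0 0 0 0 0.17'
python3 -m pendant '0 0 0 0 0 0.17; 0 0 0 0 0 0.167; 0 0 0 0 0 0; 0 0 0 0 0 0'
python3 -c "import g"
```

```text
clock: 39.0
position: [0.5548, 0.3182, 0.394]
eef_rot: [-0.557, 0.83, 0.0, -0.001]
ft_force: [0.3, 0.6, 0.5]
finger_gap: 0.0856
grasp_force: 0.0
clock: 39.62
position: [0.5551, 0.3182, 0.3936]
eef_rot: [-0.165, 0.986, -0.0, -0.001]
ft_force: [0.3, 0.4, -0.2]
finger_gap: 0.0856
grasp_force: 0.0
clock: 40.12
position: [0.5555, 0.3184, 0.3945]
eef_rot: [-0.002, 1.0, -0.0, -0.001]
ft_force: [0.4, 0.4, -0.0]
finger_gap: 0.0852
grasp_force: 0.0
[0.55548895 0.31835615 0.39454448] [[-1.0, -0.003, -0.001], [-0.003, 1.0, -0.001], [0.001, -0.001, -1.0]] tz [ 0.276 -0.012  0.961] tgt [0.5162 0.3192 0.2528] rows cm [ 3.91  0.1  14.18] [0.52 0.39 0.04 1.22 0.   0.52]
```

```bash
python3 -m pendant '-0.2 -4.58 0 0 0 0; -0.2 -4.58 0 0 0 0; -0.2 -4.58 0 0 0 0; -0.2 -4.58 0 0 0 0; -0.2 -4.58 0 0 0 0'
python3 -m pendant '-0.2 -4.58 0 0 0 0; -0.2 -4.58 0 0 0 0; -0.2 -4.58 0 0 0 0; -0.2 -4.58 0 0 0 0; -0.2 -4.58 0 0 0 0'
python3 -m pendant '-0.2 -4.58 0 0 0 0; -0.2 -4.58 0 0 0 0; -0.2 -4.58 0 0 0 0; -0.2 -4.58 0 0 0 0.003; 0 0 0 0 0 0'
python3 tab.py
```

```text
clock: 40.75
position: [0.5657, 0.088, 0.3953]
eef_rot: [-0.001, 1.0, -0.0, -0.0]
ft_force: [1.0, 0.7, 0.8]
finger_gap: 0.0851
grasp_force: 0.0
clock: 41.38
position: [0.5757, -0.141, 0.3953]
eef_rot: [-0.001, 1.0, 0.0, -0.0]
ft_force: [0.2, -0.6, 0.7]
finger_gap: 0.0856
grasp_force: 0.0
clock: 42.0
position: [0.5835, -0.3257, 0.3945]
eef_rot: [0.002, 1.0, -0.0, -0.0]
ft_force: [0.1, 0.2, -0.3]
finger_gap: 0.0854
grasp_force: 0.0
[ 0.58353062 -0.32572136  0.39450565] [[-1.0, 0.005, -0.001], [0.005, 1.0, -0.0], [0.001, -0.0, -1.0]] tz [ 0.276 -0.012  0.961] tgt [0.5162 0.3192 0.2528] rows cm [ 7.04 64.46 14.15] [-0.51  0.45  0.13  1.25 -0.   -0.5 ]
scene 943 blue v [-0.0762  0.081 ] u [-0.0204  0.0143] z [0.033  0.1194]
 plane n 348 tilt 0.357 yaw -0.003 u at z=.03 -0.0267 zmax 0.121
top 1234 blue v [-0.0734  0.0837] u [-0.0197  0.0158] z [0.0282 0.1202]
 plane n 497 tilt 0.382 yaw -0.001 u at z=.03 -0.0266 zmax 0.121
```

```bash
python3 -m pendant '-0.15 0.33 0 0 0 0; 0 0 4 0 0 0; 0 0 4 0 0 0; 0 0 1 0 0 0; 0 0 0 0 0 0'
python3 -m pendant '0 0 0 0 0 0'
```

```text
clock: 42.72
position: [0.5857, -0.3186, 0.3057]
eef_rot: [0.001, 1.0, 0.0, -0.0]
ft_force: [0.5, 0.7, -0.3]
finger_gap: 0.0854
grasp_force: 0.0
clock: 42.85
position: [0.5863, -0.3195, 0.3075]
eef_rot: [0.001, 1.0, -0.001, 0.001]
ft_force: [0.8, 0.2, 0.7]
finger_gap: 0.0854
grasp_force: 0.0
```

```bash
python3 -m pendant '0.1 -0.25 0 0 0 0; 0 0 2 0 0 0; 0 0 2 0 0 0; 0 0 0.7 0 0 0; 0 0 0 0 0 0'
python3 -m pendant '0 0 0 0 0 0; 0 0 0 0 0 0; 0 0 0 0 0 0; 0 0 0 0 0 0; 0 0 0 0 0 0' -1 35
python3 -m pendant '0 0 0 0 0 0; 0 0 -1 0 0 0; 0 0 -3 0 0 0; 0 0 -3 0 0 0; 0 0 -3 0 0 0'
```

```text
clock: 43.48
position: [0.5845, -0.3221, 0.2587]
eef_rot: [0.001, 1.0, 0.0, -0.0]
ft_force: [-0.3, -0.1, 0.2]
finger_gap: 0.0855
grasp_force: 0.0
clock: 44.1
position: [0.5848, -0.3219, 0.2592]
eef_rot: [0.001, 1.0, -0.0, 0.001]
ft_force: [0.1, 1.4, 5.5]
finger_gap: 0.04
grasp_force: 34.9
clock: 44.72
position: [0.5843, -0.322, 0.3594]
eef_rot: [0.001, 1.0, -0.0, -0.0]
ft_force: [1.1, -0.1, -1.2]
finger_gap: 0.0401
grasp_force: 35.3
```

```bash
python3 -m pendant '0.52 4.33 0 0 0 0; 0.52 4.33 0 0 0 0; 0.52 4.33 0 0 0 0; 0.52 4.33 0 0 0 0; 0.52 4.33 0 0 0 0'
python3 -m pendant '0.52 4.33 0 0 0 0; 0.52 4.33 0 0 0 0; 0.52 4.33 0 0 0 0; 0.52 4.33 0 0 0 0; 0.52 4.33 0 0 0 0'
python3 -m pendant '0 0 3 0 0 0; 0 0 3 0 0 0; 0 0 3 0 0 0; 0 0 0 0 0 0; 0 0 0 0 0 0'
```

```text
clock: 45.35
position: [0.5587, -0.1042, 0.3587]
eef_rot: [0.002, 1.0, -0.0, -0.0]
ft_force: [0.2, -0.4, -1.3]
finger_gap: 0.0399
grasp_force: 35.5
clock: 45.98
position: [0.5334, 0.1124, 0.3587]
eef_rot: [0.002, 1.0, -0.0, 0.0]
ft_force: [0.4, -0.2, -1.3]
finger_gap: 0.0404
grasp_force: 35.5
clock: 46.6
position: [0.5342, 0.1112, 0.2695]
eef_rot: [0.001, 1.0, -0.0, 0.0]
ft_force: [0.3, 0.1, -1.0]
finger_gap: 0.0402
grasp_force: 35.5
```

```bash
python3 -m pendant '0 0 1.5 0 0 0; 0 0 0.7 0 0 0; 0 0 0 0 0 0; 0 0 0.2 0 0 0; 0 0 0 0 0 0'
python3 -m pendant '0 0 0.05 0 0 0; 0 0 0 0 0 0'
python3 -m pendant '0 0 0 0 0 0; 0 0 0 0 0 0; 0 0 0 0 0 0; 0 0 0 0 0 0; 0 0 -0.5 0 0 0' 1
python3 -m pendant '0 0 -2 0 0 0; 0 0 -4 0 0 0; 0 0 -4 0 0 0; 0 0 -4 0 0 0; 0 0 -1 0 0 0'
python3 -m pendant '0.26 -4.45 0 0 0 0; 0.26 -4.45 0 0 0 0; 0.26 -4.45 0 0 0 0; 0.26 -4.45 0 0 0 0; 0.26 -4.45 0 0 0 0'
python3 -m pendant '0.26 -4.45 0 0 0 0; 0.26 -4.45 0 0 0 0; 0.26 -4.45 0 0 0 0; 0.26 -4.45 0 0 0 0; 0.26 -4.45 0 0 0 0'
python3 -m pendant '0 0 0 0 0 0; 0 0 0 0 0 0'
python3 - <<'E'
from g import *
for c in ("scene","top"):
    s=optics.snapshot(c); W=cloud(s)
    for n in ("jam_jar","pepper_mill","spice_jar"):
        r=spotter.silhouettes(c,n)
        if r: p=W[r[0]["pixels"]]; print(c,n,r[0]["confidence"],np.nanpercentile(p,[2,50,98],axis=0).round(3).tolist())
E
```

```text
clock: 47.22
position: [0.534, 0.1113, 0.2452]
eef_rot: [0.001, 1.0, 0.0, 0.0]
ft_force: [-0.9, -0.3, 4.4]
finger_gap: 0.0397
grasp_force: 35.3
clock: 47.48
position: [0.5341, 0.1113, 0.2451]
eef_rot: [0.001, 1.0, 0.0, 0.001]
ft_force: [-2.9, -0.1, 9.4]
finger_gap: 0.0402
grasp_force: 35.7
clock: 48.1
position: [0.5335, 0.1111, 0.2487]
eef_rot: [0.001, 1.0, -0.0, -0.0]
ft_force: [-0.3, 0.5, 0.3]
finger_gap: 0.0859
grasp_force: 0.0
clock: 48.72
position: [0.5345, 0.1114, 0.4022]
eef_rot: [0.001, 1.0, 0.001, 0.002]
ft_force: [0.6, -1.1, -0.1]
finger_gap: 0.0856
grasp_force: 0.0
clock: 49.35
position: [0.5196, -0.1126, 0.3982]
eef_rot: [0.001, 1.0, 0.0, -0.001]
ft_force: [0.5, 1.0, -1.1]
finger_gap: 0.0852
grasp_force: 0.0
clock: 49.98
position: [0.506, -0.3351, 0.398]
eef_rot: [0.001, 1.0, 0.0, -0.0]
ft_force: [0.0, 0.8, 0.2]
finger_gap: 0.0853
grasp_force: 0.0
clock: 50.22
position: [0.5062, -0.3334, 0.3981]
eef_rot: [0.002, 1.0, 0.001, -0.001]
ft_force: [0.1, -0.7, -0.0]
finger_gap: 0.0855
grasp_force: 0.0
[ 0.50620018 -0.33335184  0.39812466] [[-1.0, 0.003, -0.001], [0.003, 1.0, 0.001], [0.001, 0.001, -1.0]] tz [ 0.276 -0.012  0.961] tgt [0.5162 0.3192 0.2528] rows cm [-0.81 65.23 14.62] [-0.58  0.33 -0.04  1.2   0.   -0.58]
scene jam_jar 0.69 [[0.471, -0.374, 0.03], [0.494, -0.347, 0.13], [0.537, -0.307, 0.136]]
scene spice_jar 0.75 [[0.514, 0.091, 0.016], [0.527, 0.098, 0.078], [0.548, 0.125, 0.117]]
top jam_jar 0.9 [[0.469, -0.349, 0.027], [0.501, -0.311, 0.114], [0.531, -0.293, 0.137]]
top spice_jar 0.91 [[0.515, 0.094, 0.008], [0.527, 0.111, 0.11], [0.555, 0.132, 0.118]]
```

```bash
python3 -m pendant '-0.1 -0.1 4 0 0 0; 0 0 4 0 0 0; 0 0 2 0 0 0; 0 0 0 0 0 0; 0 0 0 0 0 0'
python3 -m pendant '0 0 1.5 0 0 0; 0 0 1.5 0 0 0; 0 0 1.1 0 0 0; 0 0 0 0 0 0; 0 0 0 0 0 0'
python3 -m pendant '0 0 0 0 0 0; 0 0 0 0 0 0; 0 0 0 0 0 0; 0 0 0 0 0 0; 0 0 0 0 0 0' -1 60
python3 -m pendant '0 0 -0.5 0 0 0; 0 0 -1.5 0 0 0; 0 0 -2 0 0 0; 0 0 -1 0 0 0; 0 0 0 0 0 0'
```

```text
clock: 51.25
position: [0.5079, -0.3349, 0.3001]
eef_rot: [0.001, 1.0, -0.0, 0.001]
ft_force: [0.5, 0.0, 0.7]
finger_gap: 0.0859
grasp_force: 0.0
clock: 51.88
position: [0.5076, -0.3348, 0.258]
eef_rot: [0.001, 1.0, -0.0, 0.0]
ft_force: [0.1, -0.3, 0.1]
finger_gap: 0.0853
grasp_force: 0.0
clock: 52.5
position: [0.5078, -0.3346, 0.2593]
eef_rot: [0.001, 1.0, -0.0, 0.001]
ft_force: [-1.7, 3.1, 5.8]
finger_gap: 0.0757
grasp_force: 70.2
clock: 53.12
position: [0.5078, -0.335, 0.309]
eef_rot: [0.001, 1.0, -0.001, 0.001]
ft_force: [-0.2, 0.4, -4.1]
finger_gap: 0.0756
grasp_force: 72.4
```

```bash
python3 -m pendant '-0.11 4.37 0 0 0 0; -0.11 4.37 0 0 0 0; -0.11 4.37 0 0 0 0; -0.11 4.37 0 0 0 0; -0.11 4.37 0 0 0 0'
python3 -m pendant '-0.11 4.37 0 0 0 0; -0.11 4.37 0 0 0 0; -0.11 4.37 0 0 0 0; 0 0 0 0 0 0; 0 0 2 0 0 0'
python3 -m pendant '0 0 2 0 0 0; 0 0 1.5 0 0 0; 0 0 0 0 0 0; 0 0 0 0 0 0'
```

```text
clock: 53.75
position: [0.5131, -0.1148, 0.3072]
eef_rot: [0.001, 1.0, 0.0, -0.0]
ft_force: [-0.1, 0.2, -4.1]
finger_gap: 0.0757
grasp_force: 72.7
clock: 54.38
position: [0.5179, 0.015, 0.2885]
eef_rot: [0.001, 1.0, -0.0, 0.001]
ft_force: [0.1, -0.4, -4.9]
finger_gap: 0.0756
grasp_force: 73.0
clock: 54.88
position: [0.5176, 0.0146, 0.2534]
eef_rot: [0.002, 1.0, -0.0, 0.0]
ft_force: [0.7, -0.7, -3.9]
finger_gap: 0.0758
grasp_force: 73.0
```

```bash
python3 -m pendant '0 0 0.6 0 0 0; 0 0 0.15 0 0 0; 0 0 0 0 0 0; 0 0 0.1 0 0 0; 0 0 0 0 0 0'
python3 -m pendant '0 0 0 0 0 0; 0 0 0 0 0 0; 0 0 0 0 0 0; 0 0 0 0 0 0; 0 0 -0.5 0 0 0' 1
python3 -m pendant '0 0 -2 0 0 0; 0 0 -4 0 0 0; 0 0 -4 0 0 0; 0 0 -4 0 0 0; 0 0 -1 0 0 0'
python3 -m pendant '1.07 -4.05 0 0 0 0; 1.07 -4.05 0 0 0 0; 1.07 -4.05 0 0 0 0; 1.07 -4.05 0 0 0 0; 1.07 -4.05 0 0 0 0'
python3 -m pendant '1.07 -4.05 0 0 0 0; 1.07 -4.05 0 0 0 0; 1.07 -4.05 0 0 0 0; 1.07 -4.05 0 0 0 0; 0 0 0 0 0 0'
python3 -m pendant '0 0 0 0 0 0; 0 0 0 0 0 0'
python3 - <<'E'
from g import *
for c in ("scene","top"):
    s=optics.snapshot(c); W=cloud(s)
    for n in ("jam_jar","pepper_mill","spice_jar"):
        r=spotter.silhouettes(c,n)
        if r: p=W[r[0]["pixels"]]; print(c,n,r[0]["confidence"],np.nanpercentile(p,[2,50,98],axis=0).round(3).tolist())
E
```

```text
clock: 55.5
position: [0.5174, 0.0149, 0.2453]
eef_rot: [0.001, 1.0, -0.0, 0.0]
ft_force: [-2.7, 1.3, 4.5]
finger_gap: 0.0754
grasp_force: 73.9
clock: 56.12
position: [0.517, 0.0148, 0.2492]
eef_rot: [0.001, 1.0, -0.0, -0.0]
ft_force: [-0.2, -0.3, -0.3]
finger_gap: 0.0854
grasp_force: 0.0
clock: 56.75
position: [0.5181, 0.0149, 0.4026]
eef_rot: [0.001, 1.0, 0.0, 0.002]
ft_force: [0.5, 0.2, 0.4]
finger_gap: 0.085
grasp_force: 0.0
clock: 57.38
position: [0.4624, -0.1887, 0.3987]
eef_rot: [0.001, 1.0, 0.0, -0.0]
ft_force: [0.8, 0.8, -0.6]
finger_gap: 0.085
grasp_force: 0.0
clock: 58.0
position: [0.419, -0.3514, 0.3984]
eef_rot: [0.003, 1.0, 0.0, -0.001]
ft_force: [-0.0, 1.5, 0.5]
finger_gap: 0.0853
grasp_force: 0.0
clock: 58.25
position: [0.4201, -0.3484, 0.3992]
eef_rot: [0.001, 1.0, 0.0, -0.0]
ft_force: [0.2, 0.4, -0.0]
finger_gap: 0.0853
grasp_force: 0.0
[ 0.42014154 -0.34841201  0.39919765] [[-1.0, 0.002, -0.0], [0.002, 1.0, 0.001], [0.0, 0.001, -1.0]] tz [ 0.276 -0.012  0.961] tgt [0.5162 0.3192 0.2528] rows cm [-9.5  66.76 14.68] [-0.69  0.21 -0.19  1.17  0.   -0.69]
scene jam_jar 0.56 [[0.478, -0.025, 0.019], [0.504, -0.007, 0.093], [0.545, 0.037, 0.121]]
scene pepper_mill 0.96 [[0.395, -0.375, 0.028], [0.408, -0.36, 0.144], [0.437, -0.33, 0.192]]
scene spice_jar 0.61 [[0.514, 0.091, 0.0], [0.525, 0.102, 0.092], [0.556, 0.205, 0.117]]
top jam_jar 0.58 [[0.479, -0.02, 0.028], [0.507, 0.016, 0.116], [0.546, 0.051, 0.123]]
top pepper_mill 0.62 [[0.395, -0.37, 0.027], [0.411, -0.335, 0.105], [0.44, -0.321, 0.191]]
top spice_jar 0.55 [[0.515, 0.095, 0.028], [0.527, 0.111, 0.112], [0.552, 0.131, 0.118]]
```

```bash
python3 -m pendant '-0.05 -0.12 4 0 0 0; 0 0 2.5 0 0 0; 0 0 1.7 0 0 0; 0 0 0 0 0 0; 0 0 0 0 0 0'
python3 -m pendant '0 0 0 0 0 0; 0 0 0 0 0 0; 0 0 0 0 0 0; 0 0 0 0 0 0; 0 0 0 0 0 0' -1 40
python3 -m pendant '0 0 0 0 0 0; 0 0 -1 0 0 0; 0 0 -2 0 0 0; 0 0 -2 0 0 0; 0 0 0 0 0 0'
python3 -m pendant '-1.33 4.41 0 0 0 0; -1.33 4.41 0 0 0 0; -1.33 4.41 0 0 0 0; -1.33 4.41 0 0 0 0; -1.33 4.41 0 0 0 0'
python3 -m pendant '-1.33 4.41 0 0 0 0; 0 0 0 0 0 0; 0 0 0 0 0 0; 0 0 2 0 0 0; 0 0 0 0 0 0'
```

```text
clock: 59.28
position: [0.4208, -0.3509, 0.3184]
eef_rot: [0.001, 1.0, -0.0, 0.001]
ft_force: [0.8, 0.2, -0.1]
finger_gap: 0.0855
grasp_force: 0.0
clock: 59.9
position: [0.4209, -0.3507, 0.3186]
eef_rot: [0.001, 1.0, -0.0, 0.001]
ft_force: [0.6, 1.7, 5.0]
finger_gap: 0.0465
grasp_force: 40.7
clock: 60.52
position: [0.4209, -0.351, 0.369]
eef_rot: [0.001, 1.0, -0.001, 0.001]
ft_force: [-0.5, -0.5, -1.8]
finger_gap: 0.0469
grasp_force: 41.4
clock: 61.15
position: [0.4874, -0.1288, 0.3665]
eef_rot: [0.001, 1.0, 0.0, -0.001]
ft_force: [0.6, 0.3, -1.5]
finger_gap: 0.0465
grasp_force: 41.7
clock: 61.78
position: [0.4998, -0.0872, 0.3459]
eef_rot: [0.002, 1.0, 0.0, -0.002]
ft_force: [-0.2, -0.1, -1.6]
finger_gap: 0.0462
grasp_force: 42.0
```

```bash
python3 -m pendant '-0.05 0.15 2 0 0 0; 0 0 1.5 0 0 0; 0 0 0 0 0 0; 0 0 0.3 0 0 0; 0 0 0 0 0 0'
python3 -m pendant '0 0 0.3 0 0 0; 0 0 0 0 0 0; 0 0 0 0 0 0'
python3 -m pendant '0 0 0.1 0 0 0; 0 0 0 0 0 0'
```

```text
clock: 62.4
position: [0.5016, -0.0848, 0.3098]
eef_rot: [0.001, 1.0, -0.0, 0.0]
ft_force: [0.1, -0.7, -2.2]
finger_gap: 0.0462
grasp_force: 42.0
clock: 62.78
position: [0.5015, -0.0847, 0.3065]
eef_rot: [0.001, 1.0, -0.0, 0.0]
ft_force: [0.1, -0.1, -1.3]
finger_gap: 0.0465
grasp_force: 42.0
clock: 63.02
position: [0.5014, -0.0847, 0.3054]
eef_rot: [0.001, 1.0, 0.0, -0.0]
ft_force: [0.1, -0.3, -2.0]
finger_gap: 0.047
grasp_force: 42.0
```

```bash
python3 -m pendant '0 0 0.1 0 0 0; 0 0 0.05 0 0 0; 0 0 0 0 0 0'
python3 -m pendant '0 0 0 0 0 0; 0 0 0 0 0 0; 0 0 0 0 0 0; 0 0 0 0 0 0; 0 0 0 0 0 0' 1
python3 -m pendant '0 0 -2 0 0 0; 0 0 -4 0 0 0; 0 0 -4 0 0 0; 1 -4 0 0 0 0; 1 -4 0 0 0 0'
python3 -m pendant '1 -4 0 0 0 0; 1 -4 0 0 0 0; 1 -4 0 0 0 0; 0 0 0 0 0 0; 0 0 0 0 0 0'
cat > fin.py <<'E'
from g import *
for cam in ("scene","top"):
    s=optics.snapshot(cam); W=cloud(s)
    if cam=="scene": save(s,"sfin")
    for n,zl,zh,r in (("jam_jar",.035,.105,.0345),("pepper_mill",.145,.155,.0245),("spice_jar",.03,.11,.0205),("tin",.01,.05,.038),("egg_cup",.045,.06,.0235)):
        q=spotter.silhouettes(cam,n)
        if not q: print(cam,n,"none"); continue
        p=W[cv2.erode(q[0]["pixels"].astype(np.uint8),np.ones((2,2)))>0]; p=p[~np.isnan(p[:,0])]; z=np.percentile(p[:,2],98); p=p[(p[:,2]>zl)&(p[:,2]<zh)]
        print(cam,n,round(q[0]["confidence"],2),circR(p,r,p[:,:2].mean(0)+[.01,.01]).round(4),z.round(3))
E
python3 fin.py; python3 tab.py
```

```text
clock: 63.4
position: [0.5019, -0.0847, 0.3046]
eef_rot: [0.001, 1.0, 0.0, 0.001]
ft_force: [0.4, 1.4, 4.5]
finger_gap: 0.0466
grasp_force: 42.5
clock: 64.03
position: [0.5014, -0.0847, 0.3039]
eef_rot: [0.001, 1.0, 0.0, -0.0]
ft_force: [0.3, 0.7, 0.0]
finger_gap: 0.0852
grasp_force: 0.0
clock: 64.65
position: [0.4813, -0.1653, 0.4047]
eef_rot: [0.001, 1.0, -0.0, 0.001]
ft_force: [0.8, -0.3, 0.5]
finger_gap: 0.0855
grasp_force: 0.0
clock: 65.28
position: [0.4508, -0.2844, 0.4038]
eef_rot: [0.002, 1.0, 0.0, -0.0]
ft_force: [-0.4, -0.8, 0.2]
finger_gap: 0.0855
grasp_force: 0.0
[ 0.45081276 -0.28437496  0.40377844] [[-1.0, 0.003, -0.0], [0.003, 1.0, 0.001], [0.0, 0.001, -1.0]] tz [ 0.276 -0.012  0.961] tgt [0.5162 0.3192 0.2528] rows cm [-6.34 60.36 15.13] [-0.56  0.19 -0.21  1.17  0.   -0.56]
scene jam_jar 0.85 [0.5156 0.0129] 0.121
scene pepper_mill 0.92 [ 0.5007 -0.0838] 0.171
scene spice_jar 0.92 [0.5349 0.1132] 0.117
scene tin 0.82 [ 0.3597 -0.0692] 0.058
scene egg_cup 0.65 [0.3558 0.1348] 0.057
top jam_jar 0.94 [0.5153 0.0158] 0.122
top pepper_mill 0.79 [ 0.502 -0.083] 0.177
top spice_jar 0.93 [0.5361 0.1135] 0.118
top tin 0.9 [ 0.3607 -0.0721] 0.059
top egg_cup 0.68 [0.3576 0.1382] 0.056
[ 0.45095912 -0.28447098  0.40393907] [[-1.0, 0.003, 0.0], [0.003, 1.0, -0.0], [-0.0, -0.0, -1.0]] tz [ 0.276 -0.012  0.961] tgt [0.5162 0.3192 0.2528] rows cm [-6.36 60.38 15.11] [-0.56  0.19 -0.21  1.17 -0.   -0.56]
scene 957 blue v [-0.0764  0.0821] u [-0.0204  0.014 ] z [0.033  0.1199]
 plane n 342 tilt 0.368 yaw -0.006 u at z=.03 -0.0276 zmax 0.121
top 1256 blue v [-0.0732  0.0833] u [-0.0199  0.0159] z [0.0289 0.12  ]
 plane n 496 tilt 0.385 yaw 0.003 u at z=.03 -0.0268 zmax 0.122
```

View pics/sfin.png

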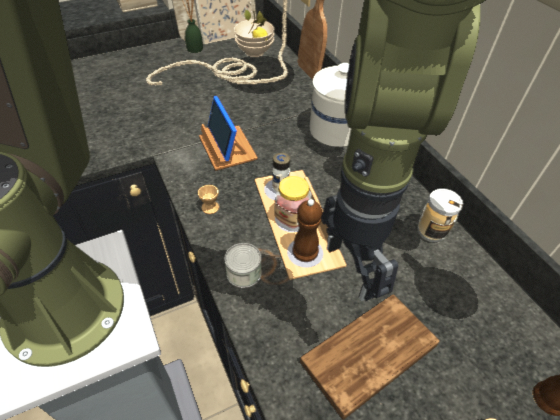

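The final picture shows the mill, jam jar and spice jar upright on their discs at about (306,232), (292,203) and (281,172). The tablet leans on the stand at (222,130), and the tin and egg cup have not moved. The measured positions are within about 2 mm of the start.

```bash
python3 -c "
from bench import manip; print(manip.job_done())"
```

```text
the job is handed in; nothing more can be done
None
```

The job is handed in: the tablet leans on the stand, screen to the front, and the jam jar, mill and spice jar are back upright on their own discs, each measured within about 2 mm of where it started. The judge's verdict was not shown.

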